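# Ready the treatment tray: clear it, turn the washed beakers mouth-up, lock the clamp

### The job

Get this ward trolley ready for the round: first take the swab carton off the tray and lay it flat, right way up, on the green mat. Then turn each washed beaker from mouth-down to mouth-up and stand it on the tray, and only when all the beakers that are out stand there swing the tray clamp's red-ended lever fully down to shut. Do not disturb the ointment jar, the steel bowl or the roll of tape, and leave everything released and standing still.

Things in the scene. Friction and masses are not known exactly. Their poses are not given: they have to be found in the camera images.
- tray: Fixed white tray with a blue rim, 190 mm (its x) by 300 mm (its y); floor top 4 mm above the trolley top, rim 4 mm thick with its top at 16 mm. Origin: centre of its underside, on the trolley top; z up. Turned by up to about 0.12 rad. A black clamp block (36 x 85 mm, 28 mm high) stands against its robot-side (-x) rim, centred at x -117, y -22.5 mm in the tray frame.
- clamp (a joint): Clamp lever on the block, hinged about the tray's x axis: 0 = shut (lying level, pointing to the tray's +y), grows as its end rises, about 1.57 = standing upright; stops at 0 and 1.6. Starts open, between 1.0 and 1.5. It stays where it is left (friction about 0.12 Nm, so 1 to 2 N at its end moves it). Shut means below 0.1.
- clamp_hinge (a point): The lever's hinge axis, at x -117, y -45, z 40 mm in the tray frame.
- clamp_grip (a point): Middle of the lever's red grip, 102.5 mm from the hinge. The grip is 55 mm long, 18 mm wide (along the tray's x) and 16 mm thick; the rest of the lever is a steel bar 14 mm wide, 10 mm thick. When shut the whole grip overhangs beyond the block, its centre 40 mm above the trolley top.
- mat: Flat grey ribbed draining mat, 200 mm (x) by 330 mm (y), 1 mm thick, fixed (it counts as level with the trolley top), on which the beakers start. Origin: its centre. Tray and mat change sides (left or right of the robot) from start to start.
- pad: Flat green mat, 160 mm (its x) by 100 mm (its y), 1 mm thick, fixed, straight ahead of the robot between tray and draining mat. Origin: its centre. The carton's centre must end over it, within 70 mm (x) and 45 mm (y) of its centre.
- carton: Light swab carton, white with an orange band, 110 mm (its x) by 50 mm (its y) by 40 mm high, about 120 g, loose; starts lying on the tray at any yaw. Origin: centre of its underside, z up.
- jar: Bystander: loose white ointment jar with a blue cap, 60 mm across, 70 mm tall, upright, between the robot and the green mat. Origin: centre of its foot.
- bowl: Bystander: loose steel bowl, 110 mm across, 45 mm high, mouth up. Origin: centre of its foot.
- tape: Bystander: loose white roll of tape, 80 mm across, 25 mm high, lying flat. Origin: centre of its underside.
- beaker1: Square-sided open beaker of white plastic with a blue band round its mouth, 52 x 52 mm across, 70 mm tall, walls 3 mm, about 90 g, loose; its flat sides let it lie steadily on its side. Two or three of the three alike are out. Origin: its centre, halfway up (35 mm from base and from rim) on its axis; its z points from base to mouth (so z points down at the start), x and y square to its sides.
- beaker2: Square-sided open beaker of white plastic with a blue band round its mouth, 52 x 52 mm across, 70 mm tall, walls 3 mm, about 90 g, loose; its flat sides let it lie steadily on its side. Two or three of the three alike are out. Origin: its centre, halfway up (35 mm from base and from rim) on its axis; its z points from base to mouth (so z points down at the start), x and y square to its sides.
- beaker3: Square-sided open beaker of white plastic with a blue band round its mouth, 52 x 52 mm across, 70 mm tall, walls 3 mm, about 90 g, loose; its flat sides let it lie steadily on its side. Two or three of the three alike are out. Origin: its centre, halfway up (35 mm from base and from rim) on its axis; its z points from base to mouth (so z points down at the start), x and y square to its sides.
There are look-alikes about, which are no part of the job. What is shaped like the beaker3 but orange or pink is not meant.

How it is judged:
By the outcome, as a careful person would: the job done as asked, in the order asked, and still so for the second after the job is handed in, with the robot touching nothing.
Of beaker1, beaker2, beaker3 only 2 to 3 are there at a start; the rules pass over those that are not, and their reading is None.
At some moment in a run one of carton, beaker1, beaker2, beaker3 may be knocked a few centimetres aside while the robot is not near it.
Once in a run the grip may slacken for a moment while it holds something.
It also fails if it takes over 210 s, if anything falls off the work surface, if the arm or the gripper's body presses on something with over 40 N, if the wrist force passes 120 N, or if a joint passes its speed limit or range.

### The arm

A 6-joint arm with a two-finger parallel gripper is mounted at the origin on the work surface. World frame = base frame: x ahead of the robot, y to its left, z up, the work surface at z = 0. Lengths are in m, angles in rad, forces in N, time in s.
With the tool pointing down it reaches from about 0.3 to 0.875 m from the base axis. Payload 6.4 kg.
Tool frame: the origin (TCP) lies on the centre line of the jaws, within the pads' length; the fingertips stand 8 mm ahead of it and the grasp point (between the pads) lies 11 mm behind it; z points along the fingers, y is the line along which they close (so a half turn about z gives the same grasp; the last joint's range is limited). The gripper opens to 85 mm and grips with 20 to 120 N. Pads are 22 mm wide; open, the fingers measure 114 mm over their backs; the gripper's body (76 mm by 85 mm) begins 54 mm behind the grasp point. The pads swing forward as they close: fully open they stand 13 mm farther back than shut.
Start: joints at [0.998, 0.181, 1.607, -0, 1.354, -0.206], TCP at [0.206, 0.537, 0.214] pointing down, gripper open.
Joint ranges: [-2.99, 2.99], [-0.89, 2.07], [0.3, 2.58], [-1.14, 4.28], [0, 2.63], [-3.12, 3.12]. Speed limits (rad/s): [2.57, 2.57, 3.01, 3.14, 3.14, 3.14].

### API

Orientations are given as a unit quaternion [w, x, y, z].
In Python, from bench import ctrl gives the robot as it stands.
- The arm moves only by the shell command python3 -m handwheel 'ROWS' [OPENING]. ROWS is JSON, a list that holds one entry, the list of rows, each a list of 4 numbers: the shift along the tool's x, y, z each as a share of 20 cm, from -1 to 1, then the turn about the tool's z as a share of 1.5 rad, from -1 to 1. In form: [[[x, y, z, twist], ...]]. A call has 1 to 10 rows; each row is the pose to reach, as a shift and turn from the pose commanded when the call began, along the tool's axes at that moment; what a row does not reach only later rows make up. A row lasts 1/8 s, in which the tool goes at most 62.5 mm and 10.7 degrees, less where a joint would pass 70% of its speed; a pose out of reach is approached as far as the arm can. A call with a number of a shift or a turn outside -1 to 1 is refused whole. A call with a gripper value outside its range is refused whole. OPENING is the finger opening in mm, from 0 to 85.4, set as the call begins (- or left out, the last holds). The fingers move at their own pace and stop on an object; the grip force is fixed at half the most. Time passes only in rows, so rows that repeat a pose let the fingers close. It gives the time, the measured TCP pose, the force, the opening and the grip force at its end, in the units of the state.
- ctrl.get_obs(): the state, without advancing time (a new reading comes with each control period).
- ctrl.camera(name): name is "scene" or "side" or "wrist"; returns a dict with "color" (420x560x3 uint8, red, green, blue), "range_z" (420x560 float32, m along the optical axis (not along the pixel's ray), 0 where there is no reading), "K" (3x3 intrinsics, pixels), "pose" (4x4, takes a point from camera to world coordinates); the wrist camera has in their place "T_tool_cam" (4x4, takes a point from camera to tool coordinates, whose origin is the TCP and whose axes are the flange's). Camera axes: x right, y down, z forward; pixel columns grow to the right and rows downward; lengths in m; the calibration is good to about 2 mm. A picture is of the moment at which its call begins: read the wrist's pose just before it.
- ctrl.hand_in(): hands the job in; it is judged then, once.
The state is a dict: "time_s": time; "q": joint angles; "dq": joint speeds; "joint_efforts": joint torques, N m; "eef_pos": TCP position; "eef_rot": TCP orientation; "wrist_force": force on the tool from outside, world axes, zero at the start; "torque": the same for the moment, N m; "opening": opening from 0.0 (shut) to 1.0 (fully open); "grasp_force": force on a finger pad.
Only numpy, scipy, OpenCV 4.12 (cv2) and the standard library are available. Lean on these libraries where they do the work, as an engineer would, in place of code of your own. Each camera call takes 0.05 s, during which the arm holds its last target. There are 200 camera calls.

## Working session

There is one attempt and no reset: what is moved stays moved. The work goes in short steps, Python scripts to look and compute and a shell command to move; the robot and the scene stay as the last step left them, time stands still between calls to the robot, and variables do not carry over. Pictures are saved under pics/ and viewed, at most 14 in all, crops included, and the job is handed in when it is done.

```bash
mkdir -p pics; ls
cat > h.py <<'E'
import numpy as np, cv2
from bench import ctrl
from scipy.spatial.transform import Rotation as R
def tool():
    o=ctrl.get_obs(); T=np.eye(4); w,x,y,z=o["eef_rot"]; T[:3,:3]=R.from_quat([x,y,z,w]).as_matrix(); T[:3,3]=o["eef_pos"]; return T
def shot(n,name=None):
    T=tool(); c=ctrl.camera(n)
    c["P"]=c["pose"] if "pose" in c else T@c["T_tool_cam"]
    if name: cv2.imwrite(f"pics/{name}.png",c["color"][:,:,::-1])
    return c
def ray(c,u,v):
    d=c["P"][:3,:3]@np.linalg.solve(c["K"],[u,v,1.]); return c["P"][:3,3],d
def onplane(c,u,v,z):
    o,d=ray(c,u,v); return o+d*(z-o[2])/d[2]
def cloud(c):
    h,w=c["range_z"].shape; u,v=np.meshgrid(np.arange(w),np.arange(h)); z=c["range_z"]
    p=np.stack([u,v,np.ones_like(u)],-1)@np.linalg.inv(c["K"]).T*z[...,None]
    p=p@c["P"][:3,:3].T+c["P"][:3,3]; p[z==0]=np.nan; return p
def rel(x,y,z,yaw=None):
    "row for TCP target in world; yaw = world angle of tool x"
    T=tool(); d=T[:3,:3].T@(np.array([x,y,z])-T[:3,3])/0.2
    t=0
    if yaw is not None:
        cur=np.arctan2(T[1,0],T[0,0]); t=-((yaw-cur+np.pi/2)%np.pi-np.pi/2)/1.5
    print("row",np.round(d,3),round(t,3))
E
python3 - <<'E'
from h import *
o=ctrl.get_obs(); print(o["time_s"],o["eef_pos"],o["opening"]); print(tool().round(3))
for n in("scene","side"):
    c=shot(n,n); print(n,c["P"].round(3).tolist(),c["K"].round(1).tolist())
E
```

```text
pics
0.0 [0.20584306 0.53626967 0.21298899] 1.00225023216171
[[-0.933  0.359 -0.001  0.206]
 [ 0.359  0.933 -0.001  0.536]
 [ 0.    -0.002 -1.     0.213]
 [ 0.     0.     0.     1.   ]]
scene [[0.866, 0.305, -0.397, 0.948], [0.5, -0.563, 0.658, -0.667], [-0.023, -0.768, -0.64, 0.728], [0.0, 0.0, 0.0, 1.0]] [[380.9, 0.0, 272.7], [0.0, 380.9, 208.8], [0.0, 0.0, 1.0]]
side [[0.699, -0.352, 0.623, -0.076], [-0.715, -0.345, 0.608, -0.608], [0.001, -0.87, -0.493, 0.558], [0.0, 0.0, 0.0, 1.0]] [[384.3, 0.0, 281.7], [0.0, 384.3, 206.3], [0.0, 0.0, 1.0]]
```

View pics/scene.png

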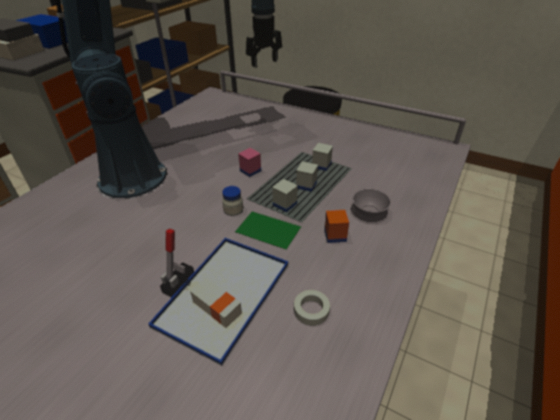

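View pics/side.png

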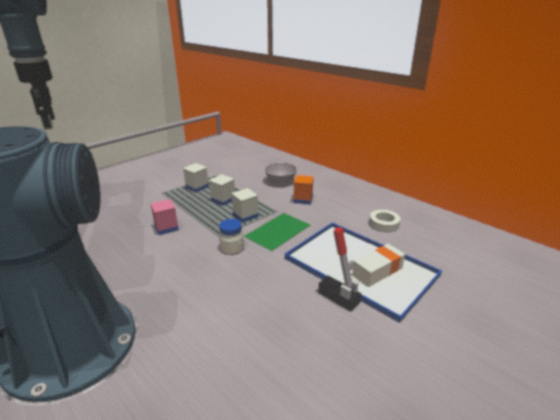

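Scene view: the white beakers are at about (323,156), (307,176) and (285,194) on the grey mat. The carton is at (217,300) on the tray and the lever at (170,255). Look-alikes are the orange one (337,226) and the pink one (250,161). The jar is at (232,200), the bowl (371,205) and the tape (312,306). In the side view the beakers are at (196,176), (222,188) and (245,204), with the carton at (378,262).

```bash
cat >> h.py <<'E'
def seg(c,kind):
    hsv=cv2.cvtColor(c["color"],cv2.COLOR_RGB2HSV).astype(int); H,S,V=hsv[...,0],hsv[...,1],hsv[...,2]
    return {"blue":(H>105)&(H<130)&(S>110),"green":(H>45)&(H<80)&(S>120),"red":((H<6)|(H>174))&(S>150),"any":V>0}[kind]
def rect(p):
    (cx,cy),(w,h),a=cv2.minAreaRect((p[:,:2]*1000).astype(np.float32)); return np.round([cx,cy,w,h],1),round(a,1)
def blobs(P,m,minn=25):
    n,l=cv2.connectedComponents(m.astype(np.uint8)); 
    for i in range(1,n):
        k=l==i
        if k.sum()>=minn:
            v,u=np.nonzero(k); p=P[k]; yield (int(u.mean()),int(v.mean())),k.sum(),p
E
cat > look.py <<'E'
from h import *
for n in("scene","side"):
    c=shot(n); P=cloud(c); z=P[...,2]; 
    ws=(P[...,0]>.15)&(P[...,0]<1.0)&(abs(P[...,1])<.6)
    print(n,"table z",np.nanmedian(z[ws&(abs(z)<.02)]).round(4))
    for lo,hi,t in((.010,.032,"low"),(.034,.05,"mid"),(.063,.078,"top")):
        for uv,k,p in blobs(P,ws&(z>lo)&(z<hi),30): print(t,uv,k,*rect(p),"z90",np.percentile(p[:,2],90).round(4))
    for col in("green","blue","red"):
        for uv,k,p in blobs(P,ws&seg(c,col)&(z<.25),30): print(col,uv,k,*rect(p),"z",np.percentile(p[:,2],[5,95]).round(3),p.mean(0).round(3))
E
python3 look.py
```

```text
scene table z 0.0011
low (322, 163) 99 [540.1 352.8  73.1  38.6] 50.0 z90 0.03
low (249, 168) 121 [332.9 203.9  73.   40. ] 24.1 z90 0.0294
low (306, 183) 116 [544.4 222.8  71.7  37.2] 51.1 z90 0.0292
low (370, 200) 343 [745.4 227.6  90.8  55.5] 11.1 z90 0.0292
low (284, 202) 150 [526.2 100.8  72.8  38.1] 34.6 z90 0.0307
low (232, 208) 115 [402.4   6.4  59.2  27.1] 32.0 z90 0.0301
low (369, 213) 54 [763.4 171.2  80.2  25.4] 19.0 z90 0.0306
low (334, 235) 145 [699.   45.4  36.6  73. ] 78.7 z90 0.0294
low (206, 294) 1539 [ 532.2 -246.9  230.7  303. ] 1.8 z90 0.0283
low (311, 306) 737 [ 752.  -188.2   77.7   78.8] 27.7 z90 0.0269
low (217, 312) 271 [ 567.2 -308.9  119.8   46.1] 14.2 z90 0.0297
mid (321, 157) 74 [538.5 349.4  71.   37.8] 47.2 z90 0.048
mid (249, 163) 92 [337.2 205.5  70.7  39.5] 32.6 z90 0.0483
mid (305, 178) 84 [543.  219.6  68.1  36.9] 45.3 z90 0.0476
mid (371, 199) 324 [750.  205.4 106.9 108.8] 19.2 z90 0.0457
mid (284, 197) 104 [526.7 101.1  71.7  35.7] 36.0 z90 0.0484
mid (231, 202) 115 [400.4  12.5  57.2  35.7] 39.9 z90 0.0478
mid (335, 229) 104 [699.9  45.1  34.7 
[... 2388 characters left out ...]
243, 194) 220 [518.7 116.8  57.2  55.7] 78.1 z90 0.0704
top (162, 206) 250 [327.5 219.2  55.6  51.6] 72.6 z90 0.0702
top (229, 225) 246 [392.7  23.5  53.4  50.1] 49.4 z90 0.0704
top (348, 271) 95 [ 450.6 -282.6   45.7   15.3] 10.0 z90 0.0766
green (276, 231) 1053 [529.4  -2.6 151.5  92.4] 2.4 z [-0.001  0.002] [ 0.526 -0.003  0.   ]
blue (230, 225) 264 [429.2  65.3 164.5  47.8] 50.0 z [0.061 0.071] [0.394 0.021 0.066]
blue (290, 253) 34 [ 469.2 -108.9   57.8   25.7] 37.6 z [0.011 0.016] [ 0.465 -0.11   0.013]
blue (416, 296) 121 [ 552.7 -391.3   34.2  190.8] 83.8 z [0.011 0.017] [ 0.54  -0.393  0.015]
red (340, 238) 105 [ 433.9 -265.3   13.4   24.3] 4.0 z [0.123 0.164] [ 0.432 -0.267  0.147]
```

```bash
python3 -m handwheel '[[[-0.8,-0.75,0,-0.245],[-0.8,-0.75,0,-0.245],[-0.8,-0.75,0,-0.245],[-0.8,-0.75,0,-0.245],[-0.8,-0.75,0,-0.245]]]' 85
python3 -m handwheel '[[[-0.6,-1,0,0],[-0.6,-1,0,0],[-0.6,-1,0,0],[-0.6,-1,0,0]]]'
python3 -m handwheel '[[[-0.5,-1,0,0],[-0.5,-1,0,0],[-0.5,-1,0,0],[-0.5,-1,0,0]]]'
python3 -c "
from h import *
print(tool().round(3)); rel(.5613,-.2863,.15,np.deg2rad(169.9)); rel(.5613,-.2863,.02)"
```

```text
time_s: 0.82
eef_pos: [0.3028, 0.3374, 0.2139]
eef_rot: [0.0, 0.002, 1.0, -0.0]
wrist_force: [-1.2, 0.0, -0.4]
opening: 0.995
grasp_force: 0.0
time_s: 1.32
eef_pos: [0.4229, 0.1383, 0.2141]
eef_rot: [0.0, -0.0, 1.0, 0.0]
wrist_force: [0.4, 0.8, 0.4]
opening: 0.997
grasp_force: 0.0
time_s: 1.82
eef_pos: [0.5234, -0.0624, 0.2137]
eef_rot: [0.0, 0.0, 1.0, 0.0]
wrist_force: [0.8, 0.1, -1.1]
opening: 0.998
grasp_force: 0.0
[[-1.     0.001  0.     0.523]
 [ 0.001  1.     0.    -0.062]
 [-0.     0.    -1.     0.214]
 [ 0.     0.     0.     1.   ]]
row [-0.19  -1.12   0.318] 0.117
row [-0.19  -1.12   0.968] 0
```

```bash
python3 -m handwheel '[[[-0.1,-0.6,0,0.117],[-0.19,-1,0,0.117],[-0.19,-1,0,0.117],[-0.19,-1,0,0.117],[-0.19,-1,0,0.117]]]'
python3 -c "
from h import *
c=shot('wrist','w1'); P=cloud(c); z=P[...,2]
for uv,k,p in blobs(P,(z>.034)&(z<.055)&(P[...,1]<-.2)&(P[...,0]>.48),200): print(uv,k,*rect(p),np.median(p[:,2]))
rel(.5613,-.2863,.02,np.deg2rad(169.9))"
```

```text
time_s: 2.45
eef_pos: [0.5604, -0.2603, 0.2131]
eef_rot: [-0.0, 0.088, 0.996, 0.001]
wrist_force: [-0.0, 0.1, 0.7]
opening: 0.998
grasp_force: 0.0
(257, 184) 3935 [ 560.7 -284.6   50.6  110.5] 79.9 0.04364667518051929
row [-0.03  -0.134  0.966] 0.001
```

View pics/w1.png

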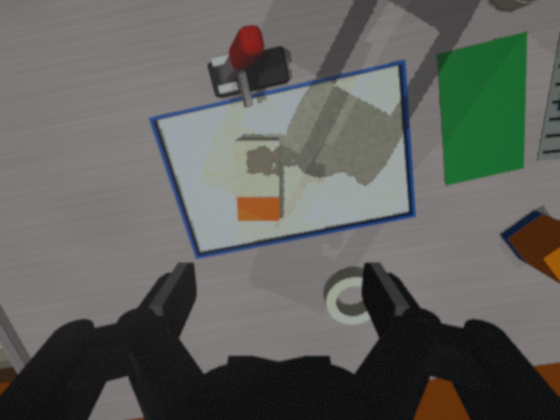

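The wrist view shows the carton with its orange band at about (259,180) on the tray, measuring 50.6x110.5 mm with its top at 44 mm. That matches the description, so I'll grasp it.

```bash
python3 -m handwheel '[[[-0.025,-0.13,0.3,0],[-0.025,-0.13,0.6,0],[-0.025,-0.13,0.85,0],[-0.025,-0.13,0.965,0],[-0.025,-0.13,0.965,0]]]'
python3 -m handwheel '[[[0,0,0,0],[0,0,0,0],[0,0,0,0],[0,0,0,0],[0,0,0,0],[0,0,0,0]]]' 40
python3 -m handwheel '[[[0,0,-0.1,0],[0,0,-0.3,0],[0,0,-0.5,0],[0,0,-0.5,0]]]'
python3 -c "
from h import *
rel(.54,-.003,.12,np.deg2rad(182)); rel(.54,-.003,.023)"
```

```text
time_s: 3.12
eef_pos: [0.5593, -0.2834, 0.0188]
eef_rot: [-0.002, 0.086, 0.996, 0.002]
wrist_force: [0.4, 0.3, 0.7]
opening: 0.991
grasp_force: 0.0
time_s: 3.88
eef_pos: [0.5632, -0.2889, 0.0253]
eef_rot: [0.003, 0.087, 0.996, -0.002]
wrist_force: [-1.3, 0.2, 11.7]
opening: 0.471
grasp_force: 10.9
time_s: 4.38
eef_pos: [0.5634, -0.2889, 0.127]
eef_rot: [0.004, 0.087, 0.996, -0.003]
wrist_force: [0.5, -1.6, 0.2]
opening: 0.468
grasp_force: 0.0
row [0.364 1.388 0.026] -0.14
row [0.368 1.39  0.511] 0
```

Run:
```python
from h import *
c=shot('wrist','w2')
s=shot('side','s2'); P=cloud(s); z=P[...,2]
for uv,k,p in blobs(P,(z>.034)&(z<.055)&(P[...,1]<-.2)&(P[...,0]>.48),100): print(uv,k,*rect(p),np.median(p[:,2]))
cv2.imwrite('pics/w2.png',np.hstack([c["color"][:,:,::-1][100:,100:460],s["color"][:,:,::-1][100:,200:]]))
```

```text
(523, 154) 433 [1446.8 -319.9  239.7   21.5] 89.7 0.04449111636395997
(377, 259) 852 [ 560.8 -284.7   51.9  113.4] 78.7 0.04326705227159455
```

View pics/w2.png

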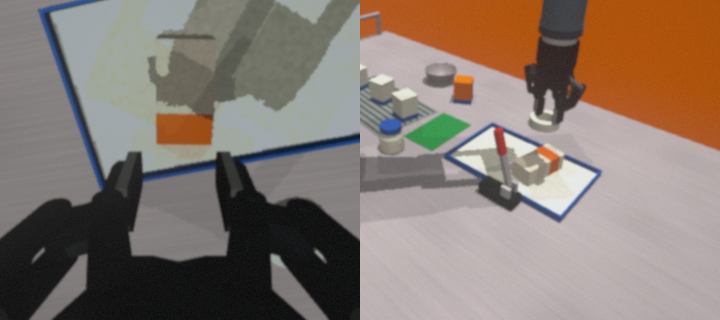

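The wrist crop shows the carton still on the tray between and ahead of the open-ish fingers, at about (185,90), so the grasp missed. I'll check where the fingers really are against the reported TCP.

Run:
```python
from h import *
o=ctrl.get_obs(); print({k:np.round(o[k],4).tolist() for k in("time_s","q","dq","eef_pos","eef_rot","wrist_force","opening")})
c=shot('wrist'); print(c["T_tool_cam"].round(3)); Q=cloud(c)
T=tool(); L=(Q-T[:3,3])@T[:3,:3]
k=(abs(L[...,0])<.03)&(abs(L[...,1])<.07)&(L[...,2]>-.04)&(L[...,2]<.04)
v,u=np.nonzero(k); print("near pts",k.sum(), u.min() if k.any() else 0)
for s in(-1,1):
    m=k&(L[...,1]*s>0); p=L[m]
    if len(p): print(s,"x",np.percentile(p[:,0],[2,98]),"y",np.percentile(p[:,1],[2,98]),"z",np.percentile(p[:,2],[2,98]))
for n in("side","scene"):
    s=shot(n)
    S=cloud(s); d=S-T[:3,3]; m=(np.linalg.norm(d[...,:2],axis=-1)<.08)&(S[...,2]>.06)&(S[...,2]<.3)
    p=S[m]; print(n,m.sum())
    for zz in(.10,.11,.12,.13,.15): 
        q=p[abs(p[:,2]-zz)<.005]
        if len(q): print(zz,len(q),q.mean(0).round(3),((q-T[:3,3])@T[:3,:3]).min(0).round(3),((q-T[:3,3])@T[:3,:3]).max(0).round(3))
```

```text
{'time_s': 4.475, 'q': [-0.6611, 0.3893, 1.539, -0.0, 1.2112, -2.0572], 'dq': [-0.0018, 0.0325, 0.029, -0.001, -0.0035, 0.0005], 'eef_pos': [0.5609, -0.2871, 0.1224], 'eef_rot': [0.0009, 0.0873, 0.9962, -0.0006], 'wrist_force': [-0.766, 0.4557, -0.4292], 'opening': 0.4697}
[[-0.001 -0.949 -0.315  0.082]
 [ 1.    -0.001  0.001  0.   ]
 [-0.001 -0.315  0.949 -0.16 ]
 [ 0.     0.     0.     1.   ]]
near pts 1138 209
-1 x [-0.00946191  0.01149027] y [-0.03288902 -0.01978295] z [-0.03976244 -0.02164902]
1 x [-0.00998939  0.01146524] y [0.01994812 0.03296903] z [-0.0396684  -0.02171276]
side 2800
0.15 86 [ 0.556 -0.288  0.15 ] [-0.014 -0.034 -0.034] [ 0.012  0.035 -0.024]
scene 2215
0.15 65 [ 0.564 -0.288  0.151] [-0.012 -0.035 -0.034] [ 0.013  0.032 -0.024]
```

Run:
```python
from h import *
c=shot('wrist'); C=np.linalg.inv(c["T_tool_cam"])
for z in(-.03,-.02,-.01,0,.008):
    for y in(-.02,.02):
        q=C@[0.011,y,z,1]; q=c["K"]@q[:3]; print(z,y,(q[:2]/q[2]).round(0))
r=c["range_z"]; print((r[245:300:5,225:245:4]*1000).round(0)); im=c["color"]; print(im[240:300:5,237].tolist())
```

```text
-0.03 -0.02 [238. 259.]
-0.03 0.02 [318. 259.]
-0.02 -0.02 [240. 250.]
-0.02 0.02 [315. 250.]
-0.01 -0.02 [242. 242.]
-0.01 0.02 [313. 242.]
0 -0.02 [244. 235.]
0 0.02 [311. 235.]
0.008 -0.02 [246. 229.]
0.008 0.02 [310. 229.]
[[303. 304. 305. 303. 302.]
 [307. 306. 306. 306. 306.]
 [307. 148. 148. 147. 155.]
 [143. 142. 143. 143. 157.]
 [138. 139. 139. 140. 155.]
 [134. 135. 134. 141. 155.]
 [130. 129. 130. 141. 154.]
 [126. 126. 128. 140. 155.]
 [122. 122. 128. 140. 155.]
 [121. 122. 127. 139. 154.]
 [122. 121. 129. 139. 326.]]
[[159, 166, 156], [161, 169, 157], [147, 153, 145], [42, 44, 38], [37, 36, 35], [37, 35, 36], [35, 36, 35], [34, 33, 32], [33, 32, 32], [32, 31, 30], [30, 27, 31], [31, 32, 32]]
```

The fingertips stand about 22 mm behind the reported TCP at this opening, confirmed in the wrist, side and scene views, so the grasp only clipped the carton's top. I'll go lower, using the measured offset.

```bash
python3 -m handwheel '[[[0,0,-0.1,0],[0,0,-0.1,0],[0,0,-0.1,0]]]' 85
python3 -c "
from h import *
o=ctrl.get_obs();print(o['opening'])
c=shot('wrist');T=tool();L=(cloud(c)-T[:3,3])@T[:3,:3]
k=(abs(L[...,0])<.03)&(abs(L[...,1])<.07)&(L[...,2]>-.06)&(L[...,2]<.04);print('tip',np.percentile(L[k][:,2],98))
rel(.5608,-.2847,-.006,np.deg2rad(169.3))"
```

```text
time_s: 5.05
eef_pos: [0.5608, -0.2871, 0.1413]
eef_rot: [0.0, 0.087, 0.996, -0.0]
wrist_force: [-0.4, 0.2, -1.2]
opening: 0.995
grasp_force: 0.0
0.9945352331419907
tip -0.03222357716748249
row [0.001 0.011 0.734] 0.008
```

```bash
python3 -m handwheel '[[[0,0.01,0.3,0],[0,0.01,0.6,0],[0,0.01,0.734,0],[0,0.01,0.734,0],[0,0.01,0.734,0]]]'
python3 -m handwheel '[[[0,0,0,0],[0,0,0,0],[0,0,0,0],[0,0,0,0],[0,0,0,0],[0,0,0,0]]]' 40
python3 -m handwheel '[[[0,0,-0.1,0],[0,0,-0.3,0],[0,0,-0.5,0],[0,0,-0.5,0],[0,0,-0.5,0]]]'
python3 -c "
from h import *
rel(.54,-.003,.094,np.deg2rad(182)); rel(.54,-.003,-.007)"
```

```text
time_s: 5.72
eef_pos: [0.5618, -0.2856, -0.0046]
eef_rot: [0.001, 0.087, 0.996, -0.001]
wrist_force: [0.1, 0.3, 0.4]
opening: 0.997
grasp_force: 0.0
time_s: 6.48
eef_pos: [0.5621, -0.2858, -0.0041]
eef_rot: [0.001, 0.087, 0.996, -0.001]
wrist_force: [-0.7, 0.3, 6.4]
opening: 0.578
grasp_force: 63.7
time_s: 7.1
eef_pos: [0.5606, -0.2847, 0.0942]
eef_rot: [-0.0, 0.087, 0.996, 0.0]
wrist_force: [-0.1, 1.1, -1.8]
opening: 0.572
grasp_force: 62.8
row [3.460e-01 1.369e+00 1.000e-03] -0.14
row [0.346 1.369 0.506] 0
```

```bash
python3 -m handwheel '[[[0.08,0.3,0,0],[0.15,0.55,0,0],[0.173,0.685,0,0],[0.173,0.685,0,0]]]'
python3 -m handwheel '[[[0.08,0.3,0,-0.07],[0.15,0.55,0,-0.14],[0.173,0.685,0,-0.14],[0.173,0.685,0,-0.14],[0.173,0.685,0,-0.14]]]'
python3 -m handwheel '[[[0,0,0.2,0],[0,0,0.4,0],[0,0,0.48,0],[0,0,0.505,0],[0,0,0.505,0],[0,0,0.505,0]]]'
```

```text
time_s: 7.6
eef_pos: [0.5493, -0.1414, 0.0924]
eef_rot: [-0.002, 0.086, 0.996, 0.001]
wrist_force: [0.0, -0.2, -0.9]
opening: 0.575
grasp_force: 62.9
time_s: 8.22
eef_pos: [0.5405, -0.0043, 0.0936]
eef_rot: [-0.0, -0.017, 1.0, -0.0]
wrist_force: [-0.4, -0.2, -1.3]
opening: 0.574
grasp_force: 63.0
time_s: 8.98
eef_pos: [0.5418, -0.0035, -0.0055]
eef_rot: [0.001, -0.018, 1.0, -0.0]
wrist_force: [-0.5, -0.3, -0.9]
opening: 0.574
grasp_force: 63.1
```

```bash
python3 -m handwheel '[[[0,0,0.012,0],[0,0,0.012,0],[0,0,0.012,0]]]'
python3 -m handwheel '[[[0,0,0,0],[0,0,0,0],[0,0,0,0],[0,0,0,0]]]' 85
python3 -m handwheel '[[[0,0,-0.3,0],[0,0,-0.6,0],[0,0,-0.8,0],[0,0,-0.8,0]]]'
python3 look.py | grep -E "scene|side|mid|top"
```

```text
time_s: 9.35
eef_pos: [0.5417, -0.0033, -0.0081]
eef_rot: [0.001, -0.018, 1.0, -0.0]
wrist_force: [-0.5, 0.8, 5.8]
opening: 0.578
grasp_force: 63.8
time_s: 9.85
eef_pos: [0.5403, -0.0031, -0.0095]
eef_rot: [-0.0, -0.018, 1.0, 0.0]
wrist_force: [0.2, 0.1, 0.2]
opening: 0.997
grasp_force: 0.0
time_s: 10.35
eef_pos: [0.5432, -0.0037, 0.1548]
eef_rot: [0.004, -0.018, 1.0, -0.001]
wrist_force: [0.7, -0.2, -0.7]
opening: 0.995
grasp_force: 0.0
scene table z 0.0011
mid (321, 157) 79 [537.5 348.6  70.2  36.5] 44.6 z90 0.0479
mid (243, 163) 41 [320.3 195.1   5.   51.8] 70.6 z90 0.048
mid (305, 178) 88 [543.1 220.7  68.3  36.1] 46.2 z90 0.0485
mid (371, 198) 308 [750.5 205.8 107.4 109. ] 6.3 z90 0.0461
mid (283, 197) 106 [526.4  99.6  71.3  38.9] 32.8 z90 0.0481
mid (231, 202) 119 [401.3  11.7  58.1  35.2] 38.0 z90 0.048
mid (270, 220) 570 [540.   -5.4 111.1  52.8] 1.5 z90 0.0422
mid (335, 229) 111 [700.3  43.9  36.7  69.3] 80.6 z90 0.0486
mid (169, 279) 99 [ 436.3 -296.    36.3   20. ] 2.3 z90 0.0495
top (322, 148) 165 [525.5 363.3  53.6  57. ] 4.8 z90 0.0718
top (245, 153) 101 [325.2 218.8  
[... 631 characters left out ...]
8.7  72.3] 36.5 z90 0.0489
mid (280, 217) 491 [539.7  -4.1 110.9  52.7] 2.1 z90 0.0406
mid (164, 218) 125 [312.3 210.5  36.9  70.1] 30.8 z90 0.0482
mid (230, 238) 170 [386.1  12.1  33.7  58. ] 55.1 z90 0.0475
mid (348, 288) 142 [ 435.8 -295.1   34.4   20.9] 0.3 z90 0.0491
top (194, 168) 156 [526.6 363.8  55.2  55. ] 4.5 z90 0.0703
top (220, 180) 183 [531.9 235.5  54.8  55.1] 8.6 z90 0.0705
top (302, 179) 172 [704.2  64.5  60.2  51.6] 32.8 z90 0.0704
top (243, 194) 220 [518.2 116.3  58.2  56.3] 79.2 z90 0.0703
top (162, 206) 246 [328.2 220.9  55.9  52.4] 72.6 z90 0.0704
top (229, 225) 249 [392.3  23.1  53.4  50.1] 49.9 z90 0.0705
top (348, 271) 94 [ 450.4 -282.6   46.2   14.4] 12.1 z90 0.0768
```

```bash
python3 -c "
from h import *
rel(.4685,.1245,.15,np.deg2rad(170)); rel(.4685,.1245,.041)"
```

```text
row [0.336 0.65  0.002] 0.14
row [0.336 0.65  0.547] 0
```

```bash
python3 -m handwheel '[[[0.336,0.65,0,0.14],[0.336,0.65,0,0.14],[0.336,0.65,0,0.14],[0.336,0.65,0,0.14],[0.336,0.65,0.3,0.14],[0.336,0.65,0.547,0.14],[0.336,0.65,0.547,0.14],[0.336,0.65,0.547,0.14]]]' 0
python3 -m handwheel '[[[-0.05,0,0,0],[-0.08,0,0,0],[-0.11,0,0,0],[-0.14,0,0,0],[-0.17,0,0,0],[-0.2,0,0,0],[-0.2,0,0,0]]]'
python3 - <<'E'
from h import *
rel(.4685,.1245,.041,np.deg2rad(170))
c=shot('wrist');T=tool();L=(cloud(c)-T[:3,3])@T[:3,:3]
k=(abs(L[...,0])<.02)&(abs(L[...,1])<.03)&(L[...,2]>-.06)&(L[...,2]<.04);print('tip',np.percentile(L[k][:,2],98))
for n in("scene","side"):
    P=cloud(shot(n)); z=P[...,2]
    m=(abs(P[...,0]-.54)<.08)&(abs(P[...,1]-.11)<.06)&(z>.03)&(z<.08)
    p=P[m]; print(n,*rect(p),np.percentile(p[:,2],[50,90,98]))
E
```

```text
time_s: 11.45
eef_pos: [0.4698, 0.1239, 0.0422]
eef_rot: [0.0, 0.088, 0.996, -0.0]
wrist_force: [0.4, -0.2, -0.4]
opening: -0.001
grasp_force: 0.0
time_s: 12.32
eef_pos: [0.5086, 0.1174, 0.0413]
eef_rot: [0.0, 0.087, 0.996, -0.0]
wrist_force: [-0.4, 0.6, 0.6]
opening: -0.003
grasp_force: 0.0
row [0.204 0.    0.001] -0.0
tip 0.03992489934819524
scene [536.5 111.3  57.6  72. ] 79.2 [0.06747026 0.07199609 0.07583592]
side [534.3 111.8  56.6  76.2] 82.2 [0.06217181 0.07038348 0.07689422]
```

The beaker slid about 27 mm under the push instead of tipping. I'll tip it against the tray rim while gripped instead. Backing off and re-measuring first.

```bash
python3 -m handwheel '[[[0.1,0,0,0],[0.1,0,-0.4,0],[0.1,0,-0.55,0],[0.1,0,-0.55,0]]]' 70
cat > bk.py <<'E'
from h import *
import sys
x0,y0=float(sys.argv[1]),float(sys.argv[2]); lo,hi=(float(sys.argv[3]),float(sys.argv[4])) if len(sys.argv)>4 else (.063,.078)
for n in("scene","side"):
    P=cloud(shot(n)); z=P[...,2]
    m=(abs(P[...,0]-x0)<.07)&(abs(P[...,1]-y0)<.06)&(z>lo)&(z<hi)
    p=P[m]; print(n,len(p),*rect(p),"z",np.percentile(p[:,2],[10,50,90]).round(4))
E
python3 bk.py .545 .11; python3 -c "
from h import *
rel(.545,.111,.031,np.deg2rad(170))"
```

```text
time_s: 12.98
eef_pos: [0.4915, 0.1212, 0.1558]
eef_rot: [0.005, 0.087, 0.996, 0.0]
wrist_force: [0.1, -0.2, -0.1]
opening: 0.814
grasp_force: 0.0
scene 250 [545.5 110.3  55.4  54.5] 81.8 z [0.067  0.0703 0.0723]
side 211 [546.  111.   53.7  54.2] 78.5 z [0.0654 0.0691 0.0706]
row [-0.287 -0.     0.602] -0.0
```

```bash
python3 -m handwheel '[[[-0.33,0,0,0],[-0.33,0,0.3,0],[-0.33,0,0.55,0],[-0.33,0,0.61,0],[-0.33,0,0.61,0]]]'
python3 -m handwheel '[[[0,0,0,0],[0,0,0,0],[0,0,0,0],[0,0,0,0],[0,0,0,0]]]' 45
python3 -m handwheel '[[[0,0,-0.1,0],[0,0,-0.3,0],[0,0,-0.5,0],[0,0,-0.5,0],[0,0,-0.5,0]]]'
python3 - <<'E'
from h import *
a=np.deg2rad(1.8); ct=np.array([.5492,-.2477])
def tray(x,y): return ct+[x*np.cos(a)-y*np.sin(a),x*np.sin(a)+y*np.cos(a)]
print(tray(91,0)*1); 
t=ct+np.array([[np.cos(a),-np.sin(a)],[np.sin(a),np.cos(a)]])@[.03,-.088]; print(t); rel(*t,.131,a)
E
python3 bk.py .555 .11 .02 .2
```

```text
time_s: 13.7
eef_pos: [0.5523, 0.1095, 0.0283]
eef_rot: [-0.001, 0.087, 0.996, -0.0]
wrist_force: [0.5, 0.3, 0.1]
opening: 0.819
grasp_force: 0.0
time_s: 14.32
eef_pos: [0.5555, 0.1096, 0.0317]
eef_rot: [0.002, 0.087, 0.996, 0.0]
wrist_force: [0.8, 1.0, 7.4]
opening: 0.59
grasp_force: 64.0
time_s: 14.95
eef_pos: [0.5529, 0.1095, 0.1291]
eef_rot: [-0.0, 0.087, 0.996, -0.0]
wrist_force: [0.2, 0.2, -1.6]
opening: 0.595
grasp_force: 63.1
[91.50429699  2.61067908]
[ 0.58194934 -0.33471425]
row [-0.529 -2.162 -0.009] -0.137
scene 812 [543.7 107.6 107.2  56.5] 75.9 z [0.108  0.1504 0.1833]
side 962 [541.2 108.7 113.8  55.3] 81.8 z [0.1068 0.1503 0.1859]
```

```bash
python3 -m handwheel '[[[-0.07,-0.28,0,0],[-0.14,-0.56,0,0],[-0.176,-0.72,0,0],[-0.176,-0.72,0,0]]]'
python3 -m handwheel '[[[-0.07,-0.28,0,0],[-0.14,-0.56,0,0],[-0.176,-0.72,0,0],[-0.176,-0.72,0,0]]]'
python3 -m handwheel '[[[-0.07,-0.28,0,-0.07],[-0.14,-0.56,0,-0.137],[-0.176,-0.72,0,-0.137],[-0.176,-0.72,0,-0.137],[-0.176,-0.72,0,-0.137]]]'
python3 - <<'E'
from h import *
rel(.582,-.3347,.131,np.deg2rad(1.8))
c=shot('wrist','w3'); s=shot('side'); sc=shot('scene')
cv2.imwrite('pics/v3.png',np.hstack([c["color"][:,:,::-1][100:400,100:440],s["color"][100:400,300:520,::-1],sc["color"][100:400,120:340,::-1]]))
E
```

```text
time_s: 15.55
eef_pos: [0.5623, -0.0406, 0.1279]
eef_rot: [-0.001, 0.089, 0.996, 0.0]
wrist_force: [-0.9, -0.3, -1.2]
opening: 0.593
grasp_force: 63.1
time_s: 16.05
eef_pos: [0.5722, -0.1875, 0.1281]
eef_rot: [-0.001, 0.089, 0.996, 0.0]
wrist_force: [-0.7, 0.6, -1.0]
opening: 0.594
grasp_force: 63.1
time_s: 16.68
eef_pos: [0.5822, -0.3318, 0.1283]
eef_rot: [-0.001, -0.016, 1.0, 0.001]
wrist_force: [-0.0, 0.3, -0.4]
opening: 0.597
grasp_force: 63.1
row [ 0.002 -0.014 -0.014] 0.0
```

View pics/v3.png

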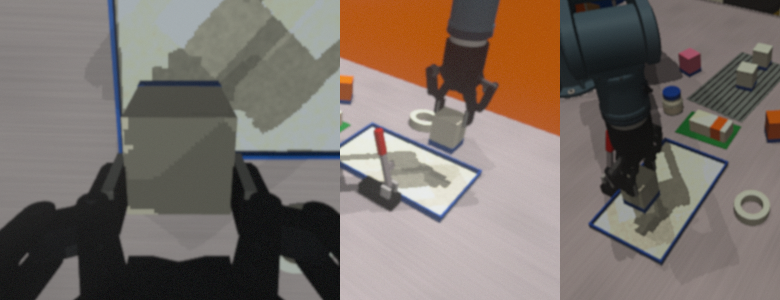

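The crops show the beaker held upright with its blue mouth down, over the far-right end of the tray. Next I'll tip it against the +x rim.

```bash
python3 -m handwheel '[[[0,0,0.2,0],[0,0,0.4,0],[0,0,0.45,0],[0,0,0.45,0],[-0.1,0,0.45,0],[-0.17,0,0.45,0],[-0.22,0,0.45,0],[-0.22,0,0.45,0]]]'
python3 -m handwheel '[[[-0.06,0,-0.012,0],[-0.12,0,-0.012,0],[-0.18,0,0,0],[-0.22,0,0.012,0],[-0.22,0,0.012,0]]]'
python3 - <<'E'
from h import *
c=shot('wrist','w3'); s=shot('side'); sc=shot('scene')
cv2.imwrite('pics/v4.png',np.hstack([c["color"][:,:,::-1][100:400,100:440],s["color"][100:400,300:520,::-1],sc["color"][100:400,120:340,::-1]]))
E
```

```text
time_s: 17.82
eef_pos: [0.6271, -0.3329, 0.0399]
eef_rot: [0.0, -0.016, 1.0, -0.0]
wrist_force: [0.7, 0.8, -0.5]
opening: 0.593
grasp_force: 63.2
time_s: 18.45
eef_pos: [0.6688, -0.3317, 0.0368]
eef_rot: [-0.002, -0.015, 1.0, 0.0]
wrist_force: [-6.0, -1.3, 3.3]
opening: 0.594
grasp_force: 62.7
```

View pics/v4.png

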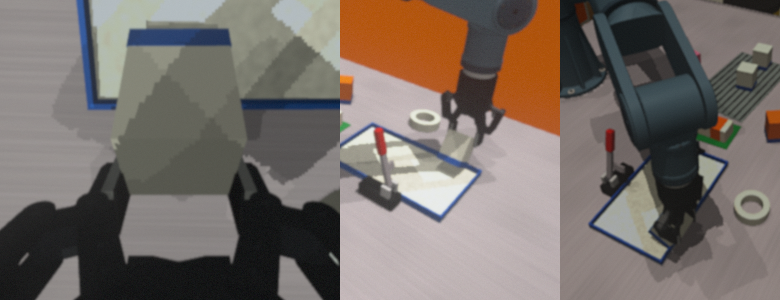

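```bash
python3 -m handwheel '[[[0,0,-0.08,0],[0,0,-0.08,0],[0.15,0,-0.08,0],[0.3,0,-0.08,0],[0.4,0,-0.08,0],[0.4,0,0,0],[0.4,0,0.01,0],[0.4,0,0.01,0]]]'
python3 -m handwheel '[[[-0.055,0,0.031,0],[-0.097,0,0.066,0],[-0.132,0,0.108,0],[-0.16,0,0.155,0],[-0.175,0,0.19,0],[-0.175,0,0.19,0],[-0.175,0,0.19,0]]]'
python3 - <<'E'
from h import *
rel(.582,-.3347,.131,np.deg2rad(1.8))
c=shot('wrist','w3'); s=shot('side'); sc=shot('scene')
cv2.imwrite('pics/v5.png',np.hstack([c["color"][:,:,::-1][100:400,100:440],s["color"][100:400,300:520,::-1],sc["color"][100:400,120:340,::-1]]))
E
```

```text
time_s: 19.6
eef_pos: [0.5908, -0.3337, 0.0342]
eef_rot: [-0.0, -0.016, 1.0, 0.0]
wrist_force: [0.3, -0.9, -0.4]
opening: 0.594
grasp_force: 62.5
time_s: 20.48
eef_pos: [0.631, -0.3346, 0.0015]
eef_rot: [0.005, -0.016, 1.0, -0.003]
wrist_force: [6.0, 1.5, 11.8]
opening: 0.596
grasp_force: 80.1
row [ 0.239  0.004 -0.65 ] 0.0
```

View pics/v5.png

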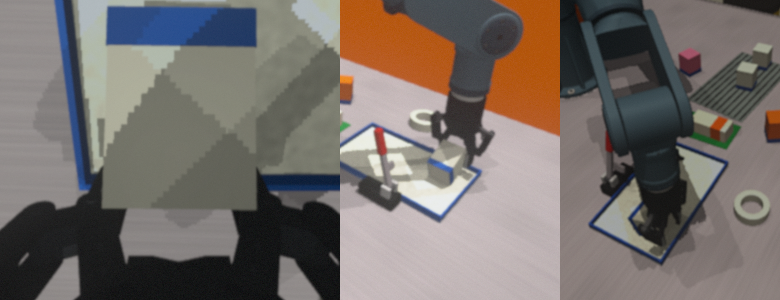

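The crops show the beaker lying flat in the tray with its mouth toward the robot. Next I'll release it and regrip near the mouth.

```bash
python3 -m handwheel '[[[0,0,0,0],[0,0,0,0],[0,0,0,0],[0.1,0,-0.02,0],[0.225,0,-0.02,0],[0.225,0,-0.02,0],[0.225,0,-0.02,0]]]' 64
python3 - <<'E'
from h import *
rel(.582,-.3347,.131,np.deg2rad(1.8))
c=shot('wrist'); P=cloud(c); T=tool()
z=P[...,2]; m=(abs(P[...,0]-.60)<.08)&(abs(P[...,1]+.335)<.028)&(z>.045)&(z<.075); 
n,l,st,ce=cv2.connectedComponentsWithStats(m.astype(np.uint8)); i=1+np.argmax(st[1:,4]); print(*rect(P[l==i]),np.percentile(P[l==i][:,2],[5,50,95]))
for f in("side","scene"):
    P=cloud(shot(f)); z=P[...,2]; m=(abs(P[...,0]-.60)<.08)&(abs(P[...,1]+.335)<.027)&(z>.047)&(z<.064); print(f,m.sum(),*rect(P[m]))
E
```

```text
time_s: 21.5
eef_pos: [0.5808, -0.3346, 0.001]
eef_rot: [0.0, -0.015, 1.0, -0.0]
wrist_force: [-0.1, -0.7, 0.1]
opening: 0.744
grasp_force: 0.0
row [-0.006 -0.001 -0.65 ] -0.001
[ 588.3 -334.8   53.3   49.6] 89.4 [0.05445623 0.05583509 0.05681988]
side 355 [ 599.1 -335.3   69.5   53.2] 0.2
scene 659 [ 600.6 -336.3   52.6   71.3] 88.8
```

```bash
python3 -m handwheel '[[[0,0,0,0],[0,0,0,0],[0,0,0,0],[0,0,0,0],[0,0,0,0],[-0.025,0,0,0],[-0.05,0,0,0],[-0.05,0,0,0]]]' 45
python3 -m handwheel '[[[-0.04,0,-0.063,0],[-0.098,0,-0.115,0],[-0.168,0,-0.152,0],[-0.244,0,-0.169,0],[-0.322,0,-0.166,0],[-0.372,0,-0.152,0],[-0.4,0,-0.14,0],[-0.4,0,-0.135,0],[-0.4,0,-0.135,0]]]'
python3 - <<'E'
from h import *
rel(.582,-.3347,.131,np.deg2rad(1.8))
c=shot('wrist','w3'); s=shot('side'); sc=shot('scene')
cv2.imwrite('pics/v6.png',np.hstack([c["color"][:,:,::-1][100:400,100:440],s["color"][100:400,300:520,::-1],sc["color"][100:400,120:340,::-1]]))
E
```

```text
time_s: 22.65
eef_pos: [0.5901, -0.3343, 0.0012]
eef_rot: [-0.0, -0.015, 1.0, -0.0]
wrist_force: [-0.8, 0.9, 5.4]
opening: 0.607
grasp_force: 62.2
time_s: 23.78
eef_pos: [0.6691, -0.3307, 0.0286]
eef_rot: [-0.002, -0.015, 1.0, 0.001]
wrist_force: [-5.1, 2.9, 9.7]
opening: 0.602
grasp_force: 66.5
row [ 0.438 -0.006 -0.511] -0.0
```

View pics/v6.png

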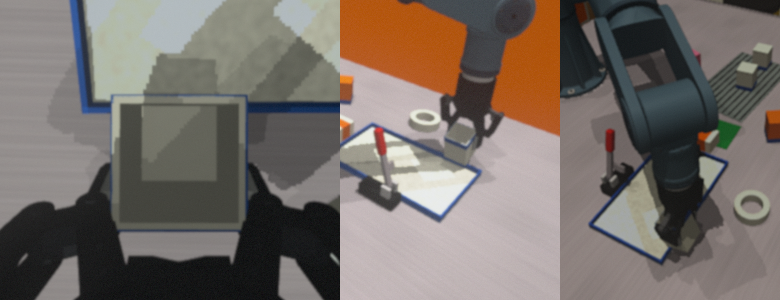

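The wrist crop (180,160) shows the beaker now mouth-up, over the rim. I'll lift it, bring it back and set it down inside the tray.

```bash
python3 -m handwheel '[[[0,0,-0.08,0],[0,0,-0.15,0],[0.15,0,-0.15,0],[0.3,0,-0.15,0],[0.345,0,-0.15,0],[0.345,0,-0.1,0],[0.345,0,-0.05,0],[0.345,0,-0.02,0],[0.345,0,-0.02,0]]]'
python3 - <<'E'
from h import *
rel(.60,-.3347,.029,np.deg2rad(1.8)); T=tool()
for f in("side","scene"):
    P=cloud(shot(f)); z=P[...,2]
    m=(abs(P[...,0]-T[0,3])<.04)&(abs(P[...,1]-T[1,3])<.035)&(z>.006)&(z<.09); p=P[m]
    for a,b in((.01,.02),(.02,.035),(.035,.05),(.05,.07)):
        q=p[(p[:,2]>a)&(p[:,2]<b)]; print(f,a,len(q),(np.percentile(q[:,:2],[2,98],axis=0)*1000).round(0).tolist() if len(q) else "")
    print(np.percentile(p[:,2],[2,98]).round(3))
P=cloud(shot('wrist')); z=P[...,2]; m=(abs(P[...,0]-T[0,3])<.04)&(abs(P[...,1]-T[1,3])<.027)&(z>.055); p=P[m]
q=p[p[:,2]>.06]; A=np.c_[q[:,:2]-q[:,:2].mean(0),np.ones(len(q))]; print("rimfit",np.linalg.lstsq(A,q[:,2],rcond=None)[0].round(3),len(q))
E
```

```text
time_s: 25.05
eef_pos: [0.601, -0.333, 0.0305]
eef_rot: [-0.001, -0.016, 1.0, 0.001]
wrist_force: [-0.6, 0.1, -1.1]
opening: 0.601
grasp_force: 65.2
row [ 0.005 -0.008  0.007] -0.0
side 0.01 28 [[573.0, -360.0], [577.0, -311.0]]
side 0.02 128 [[568.0, -360.0], [620.0, -310.0]]
side 0.035 193 [[562.0, -360.0], [620.0, -309.0]]
side 0.05 228 [[561.0, -367.0], [615.0, -310.0]]
[0.018 0.089]
scene 0.01 0 
scene 0.02 47 [[572.0, -362.0], [623.0, -325.0]]
scene 0.035 151 [[608.0, -361.0], [623.0, -310.0]]
scene 0.05 205 [[609.0, -366.0], [618.0, -306.0]]
[0.006 0.088]
rimfit [-0.838 -0.024  0.116] 24236
```

```bash
python3 -m handwheel '[[[0,0,0.03,0],[0,0,0.055,0],[0,0,0.055,0],[0,0,0.055,0]]]'
python3 -m handwheel '[[[0,0,0.012,0],[0,0,0.025,0],[0,0,0.025,0],[0,0,0.025,0]]]'
```

```text
time_s: 25.7
eef_pos: [0.6012, -0.3337, 0.0209]
eef_rot: [-0.0, -0.015, 1.0, 0.0]
wrist_force: [-0.1, -0.2, -1.4]
opening: 0.601
grasp_force: 65.2
time_s: 26.2
eef_pos: [0.6018, -0.334, 0.0179]
eef_rot: [0.0, -0.015, 1.0, -0.0]
wrist_force: [-2.5, 3.2, 9.4]
opening: 0.601
grasp_force: 66.6
```

```bash
python3 -m handwheel '[[[0,0,0.015,0],[0,0,0.03,0],[0,0,0.03,0],[0,0,0.03,0]]]'
cat > tilt.py <<'E'
from h import *
T=tool()
for f in("side","scene"):
    P=cloud(shot(f)); z=P[...,2]
    m=(abs(P[...,0]-T[0,3])<.042)&(abs(P[...,1]-T[1,3])<.035); p=P[m]
    for a,b in((.01,.02),(.02,.03),(.03,.04),(.04,.05),(.05,.065)):
        q=p[(p[:,2]>a)&(p[:,2]<b)]; print(f,a,len(q),(np.percentile(q[:,:2],[2,98],axis=0)*1000).round(0).tolist() if len(q) else "")
E
python3 tilt.py
```

```text
time_s: 26.7
eef_pos: [0.6053, -0.3349, 0.0156]
eef_rot: [0.004, -0.015, 1.0, -0.002]
wrist_force: [2.0, 5.3, 21.7]
opening: 0.606
grasp_force: 68.4
side 0.01 100 [[570.0, -366.0], [647.0, -311.0]]
side 0.02 104 [[567.0, -362.0], [620.0, -311.0]]
side 0.03 138 [[565.0, -363.0], [619.0, -311.0]]
side 0.04 132 [[563.0, -368.0], [616.0, -311.0]]
side 0.05 172 [[564.0, -369.0], [613.0, -311.0]]
scene 0.01 74 [[577.0, -363.0], [647.0, -305.0]]
scene 0.02 89 [[609.0, -362.0], [624.0, -310.0]]
scene 0.03 91 [[615.0, -362.0], [622.0, -311.0]]
scene 0.04 91 [[614.0, -368.0], [618.0, -308.0]]
scene 0.05 150 [[610.0, -368.0], [617.0, -304.0]]
```

```bash
python3 -m handwheel '[[[-0.02,0,0,0],[-0.05,0,0,0],[-0.06,0,-0.01,0],[-0.06,0,-0.02,0]]]'
python3 -m handwheel '[[[0,0,0,0],[0,0,0,0],[0,0,0,0],[0,0,0,0]]]' 64
python3 -m handwheel '[[[0,0,-0.3,0],[0,0,-0.6,0],[0,0,-0.8,0],[0,0,-0.8,0]]]'
python3 bk.py .60 -.335 .055 .09
python3 bk.py .53 .235; python3 bk.py .526 .363
python3 - <<'E'
from h import *
P=cloud(shot('wrist')); z=P[...,2]; m=(abs(P[...,0]-.60)<.06)&(abs(P[...,1]+.335)<.045)&(z>.065)&(z<.085); print(*rect(P[m]),np.percentile(P[m][:,2],[5,50,95]).round(4))
E
```

```text
time_s: 27.3
eef_pos: [0.6133, -0.3332, 0.0138]
eef_rot: [0.0, -0.015, 1.0, 0.0]
wrist_force: [-0.5, 0.9, -1.9]
opening: 0.602
grasp_force: 66.4
time_s: 27.8
eef_pos: [0.6132, -0.3333, 0.0138]
eef_rot: [-0.0, -0.015, 1.0, 0.0]
wrist_force: [-0.5, -0.5, -0.3]
opening: 0.75
grasp_force: 0.0
time_s: 28.3
eef_pos: [0.6156, -0.3351, 0.1796]
eef_rot: [0.004, -0.015, 1.0, -0.003]
wrist_force: [0.0, -0.8, 0.3]
opening: 0.749
grasp_force: 0.0
scene 513 [ 603.7 -334.6   54.8   55.4] 1.4 z [0.0582 0.069  0.0754]
side 486 [ 604.7 -334.2   56.8   54.1] 1.5 z [0.0575 0.0666 0.0736]
scene 199 [530.6 234.6  53.8  59.2] 5.4 z [0.0667 0.0699 0.0719]
side 184 [531.4 235.6  55.2  55. ] 7.7 z [0.065  0.0691 0.0705]
scene 159 [525.4 362.6  52.4  57.4] 4.4 z [0.0665 0.0702 0.0719]
side 154 [526.3 363.6  55.3  57.1] 6.7 z [0.066  0.069  0.0702]
[ 603.3 -332.8   53.3   53. ] 1.8 [0.0671 0.0734 0.0745]
```

```bash
python3 -c "
from h import *
rel(.539,.236,.18,np.deg2rad(6.5)); rel(.539,.236,.03,np.deg2rad(6.5))"
```

```text
row [ 0.28   2.854 -0.034] -0.055
row [0.278 2.852 0.716] -0.055
```

```bash
python3 -m handwheel '[[[0.05,0.5,0,0],[0.1,0.95,0,0],[0.1,0.95,0,0],[0.1,0.95,0,0]]]' 70
python3 -m handwheel '[[[0.05,0.5,0,0],[0.1,0.95,0,0],[0.1,0.95,0,0],[0.1,0.95,0,0]]]'
python3 -m handwheel '[[[0.05,0.5,0,-0.055],[0.08,0.954,0,-0.055],[0.08,0.954,0,-0.055],[0.08,0.954,0,-0.055],[0.08,0.954,0,-0.055]]]'
python3 -c "
from h import *
rel(.539,.236,.0285,np.deg2rad(6.5))"; python3 bk.py .531 .235
```

```text
time_s: 29.15
eef_pos: [0.5864, -0.1396, 0.173]
eef_rot: [-0.001, -0.018, 1.0, 0.001]
wrist_force: [0.2, -0.2, -0.3]
opening: 0.817
grasp_force: 0.0
time_s: 29.65
eef_pos: [0.5609, 0.0484, 0.1734]
eef_rot: [-0.001, -0.018, 1.0, 0.0]
wrist_force: [0.3, -1.2, -0.6]
opening: 0.82
grasp_force: 0.0
time_s: 30.28
eef_pos: [0.5403, 0.2343, 0.1734]
eef_rot: [-0.0, -0.057, 0.998, -0.001]
wrist_force: [-0.1, -0.4, 0.4]
opening: 0.82
grasp_force: 0.0
row [0.005 0.01  0.724] -0.0
scene 200 [531.  233.6  53.8  55. ] 5.9 z [0.0669 0.0701 0.072 ]
side 184 [532.1 234.4  55.2  54.3] 9.0 z [0.0653 0.0691 0.0702]
```

```bash
python3 -m handwheel '[[[0,0,0.3,0],[0,0,0.6,0],[0,0,0.724,0],[0,0,0.724,0],[0,0,0.724,0]]]'
python3 -m handwheel '[[[0,0,0,0],[0,0,0,0],[0,0,0,0],[0,0,0,0],[0,0,0,0]]]' 45
python3 -m handwheel '[[[0,0,-0.1,0],[0,0,-0.3,0],[0,0,-0.5,0],[0,0,-0.5,0],[0,0,-0.5,0]]]'
python3 - <<'E'
from h import *
a=np.deg2rad(1.8)
t=np.array([.5492,-.2477])+np.array([[np.cos(a),-np.sin(a)],[np.sin(a),np.cos(a)]])@[.03,0.0]; print(t); rel(*t,.128,a)
E
python3 bk.py .535 .235 .06 .2
```

```text
time_s: 31.0
eef_pos: [0.5414, 0.2346, 0.0306]
eef_rot: [0.001, -0.056, 0.998, 0.0]
wrist_force: [-0.7, -0.1, 0.8]
opening: 0.818
grasp_force: 0.0
time_s: 31.62
eef_pos: [0.5419, 0.2357, 0.0315]
eef_rot: [0.002, -0.057, 0.998, 0.0]
wrist_force: [0.9, -1.2, 7.2]
opening: 0.597
grasp_force: 63.8
time_s: 32.25
eef_pos: [0.5393, 0.2355, 0.1294]
eef_rot: [-0.0, -0.057, 0.998, 0.0]
wrist_force: [-0.3, -0.3, -1.0]
opening: 0.594
grasp_force: 63.0
[ 0.5791852  -0.24675768]
row [ 0.075 -2.418  0.007] 0.055
scene 610 [528.7 230.4  55.5 108.7] 7.1 z [0.1083 0.146  0.1798]
side 892 [528.3 233.9  55.5 116.4] 5.3 z [0.1074 0.1493 0.1864]
```

```bash
python3 -m handwheel '[[[0.01,-0.28,0,0],[0.02,-0.56,0,0],[0.025,-0.806,0,0],[0.025,-0.806,0,0]]]'
python3 -m handwheel '[[[0.01,-0.28,0,0],[0.02,-0.56,0,0],[0.025,-0.806,0,0],[0.025,-0.806,0,0]]]'
python3 -m handwheel '[[[0.01,-0.28,0,0.055],[0.02,-0.56,0,0.055],[0.025,-0.806,0,0.055],[0.025,-0.806,0,0.055],[0.025,-0.806,0,0.055]]]'
python3 -c "
from h import *
rel(.5792,-.2467,.128,np.deg2rad(1.8)); T=tool(); P=cloud(shot('side')); z=P[...,2]; p=P[(abs(P[...,0]-T[0,3])<.06)&(abs(P[...,1]-T[1,3])<.04)&(z>.05)&(z<.16)]; print(rect(p),p[:,2].min())"
```

```text
time_s: 32.85
eef_pos: [0.5525, 0.0716, 0.1278]
eef_rot: [-0.001, -0.054, 0.999, -0.0]
wrist_force: [-0.6, 0.5, -0.6]
opening: 0.592
grasp_force: 63.1
time_s: 33.35
eef_pos: [0.566, -0.0882, 0.1281]
eef_rot: [-0.001, -0.055, 0.999, 0.0]
wrist_force: [-0.1, -0.4, -0.9]
opening: 0.591
grasp_force: 63.1
time_s: 33.98
eef_pos: [0.5792, -0.2446, 0.128]
eef_rot: [-0.001, -0.016, 1.0, 0.001]
wrist_force: [-0.5, -0.2, -0.9]
opening: 0.596
grasp_force: 63.1
row [ 0.    -0.011 -0.   ] 0.0
(array([ 562.4, -251.9,   51.7,   75.3]), 22.5) 0.09502218811956098
```

```bash
python3 -m handwheel '[[[0,0,0.2,0],[0,0,0.4,0],[0,0,0.45,0],[0,0,0.45,0],[-0.1,0,0.45,0],[-0.17,0,0.45,0],[-0.22,0,0.45,0],[-0.22,0,0.45,0]]]'
python3 -m handwheel '[[[-0.06,0,-0.012,0],[-0.12,0,-0.012,0],[-0.18,0,0,0],[-0.22,0,0.012,0],[-0.22,0,0.012,0]]]'
python3 -m handwheel '[[[0,0,-0.08,0],[0,0,-0.08,0],[0.15,0,-0.08,0],[0.3,0,-0.08,0],[0.4,0,-0.08,0],[0.4,0,0,0],[0.4,0,0.01,0],[0.4,0,0.01,0]]]'
python3 - <<'E'
from h import *
T=tool(); P=cloud(shot('wrist')); L=(P-T[:3,3])@T[:3,:3]
m=(abs(L[...,1])<.022)&(L[...,0]>-.03)&(L[...,0]<.09)&(P[...,2]>.01)&(P[...,2]<.1); p=P[m]
for x0 in np.arange(.5,.64,.012):
    q=p[abs(p[:,0]-x0)<.006]; print(round(x0,3),len(q),np.median(q[:,2]).round(3) if len(q) else"",end=" | ")
E
```

```text
time_s: 35.02
eef_pos: [0.6242, -0.2454, 0.0396]
eef_rot: [0.0, -0.016, 1.0, -0.0]
wrist_force: [-0.6, -0.3, -0.4]
opening: 0.59
grasp_force: 63.2
time_s: 35.65
eef_pos: [0.666, -0.244, 0.0364]
eef_rot: [-0.002, -0.015, 1.0, 0.0]
wrist_force: [-5.8, 0.7, 3.4]
opening: 0.594
grasp_force: 62.8
time_s: 36.65
eef_pos: [0.588, -0.2463, 0.0341]
eef_rot: [-0.0, -0.016, 1.0, 0.0]
wrist_force: [0.7, 0.0, 0.1]
opening: 0.593
grasp_force: 62.4
0.5 0  | 0.512 386 0.035 | 0.524 2543 0.046 | 0.536 3514 0.066 | 0.548 4599 0.085 | 0.56 2036 0.088 | 0.572 1575 0.081 | 0.584 1233 0.074 | 0.596 570 0.068 | 0.608 0  | 0.62 0  | 0.632 0  |
```

```bash
python3 -m handwheel '[[[-0.055,0,0.031,0],[-0.097,0,0.066,0],[-0.132,0,0.108,0],[-0.16,0,0.155,0],[-0.175,0,0.19,0],[-0.175,0,0.19,0],[-0.175,0,0.19,0]]]'
python3 -m handwheel '[[[0,0,0,0],[0,0,0,0],[0,0,0,0],[0.1,0,-0.02,0],[0.225,0,-0.02,0],[0.225,0,-0.02,0],[0.225,0,-0.02,0]]]' 64
cat > lie.py <<'E'
from h import *
import sys
x0,y0=float(sys.argv[1]),float(sys.argv[2])
for f in("side","scene","wrist"):
    P=cloud(shot(f)); z=P[...,2]; m=(abs(P[...,0]-x0)<.08)&(abs(P[...,1]-y0)<.034)&(z>.047)&(z<.064)
    n,l,st,ce=cv2.connectedComponentsWithStats(m.astype(np.uint8)); i=1+np.argmax(st[1:,4]); print(f,*rect(P[l==i]),np.percentile(P[l==i][:,2],[5,50,95]).round(3))
E
python3 lie.py .6 -.246
```

```text
time_s: 37.58
eef_pos: [0.6281, -0.247, 0.0008]
eef_rot: [0.005, -0.016, 1.0, -0.002]
wrist_force: [6.3, 1.3, 11.2]
opening: 0.598
grasp_force: 81.2
time_s: 38.45
eef_pos: [0.5781, -0.247, 0.0008]
eef_rot: [0.0, -0.015, 1.0, -0.0]
wrist_force: [-0.4, -0.3, -0.5]
opening: 0.747
grasp_force: 0.0
side [ 589.  -244.8   64.1   58.8] 88.4 [0.05  0.056 0.058]
scene [ 600.6 -244.9   64.    67.6] 5.4 [0.05  0.057 0.059]
wrist [ 584.6 -247.    50.3   53.1] 0.6 [0.055 0.056 0.057]
```

```bash
python3 -m handwheel '[[[0,0,0,0],[0,0,0,0],[0,0,0,0],[0,0,0,0],[0,0,0,0],[-0.025,0,0,0],[-0.05,0,0,0],[-0.05,0,0,0]]]' 45
python3 -m handwheel '[[[-0.04,0,-0.063,0],[-0.098,0,-0.115,0],[-0.168,0,-0.152,0],[-0.244,0,-0.169,0],[-0.322,0,-0.166,0],[-0.372,0,-0.152,0],[-0.41,0,-0.14,0],[-0.44,0,-0.13,0],[-0.45,0,-0.125,0],[-0.45,0,-0.125,0]]]'
python3 -m handwheel '[[[0,0,-0.1,0],[0,0,-0.17,0],[0.15,0,-0.17,0],[0.3,0,-0.17,0],[0.395,0,-0.17,0],[0.395,0,-0.1,0],[0.395,0,-0.05,0],[0.395,0,-0.03,0],[0.395,0,-0.03,0]]]'
python3 tilt.py
```

```text
time_s: 39.6
eef_pos: [0.5876, -0.2467, 0.0011]
eef_rot: [-0.0, -0.015, 1.0, -0.0]
wrist_force: [-0.5, 1.1, 5.0]
opening: 0.606
grasp_force: 62.6
time_s: 40.85
eef_pos: [0.677, -0.2436, 0.0267]
eef_rot: [-0.001, -0.015, 1.0, 0.0]
wrist_force: [-3.4, -0.6, 6.7]
opening: 0.603
grasp_force: 66.0
time_s: 41.98
eef_pos: [0.5986, -0.2458, 0.0309]
eef_rot: [-0.0, -0.016, 1.0, 0.0]
wrist_force: [-0.3, -0.4, -0.2]
opening: 0.6
grasp_force: 65.2
side 0.01 6 [[569.0, -268.0], [571.0, -232.0]]
side 0.02 65 [[565.0, -273.0], [591.0, -223.0]]
side 0.03 97 [[562.0, -273.0], [614.0, -221.0]]
side 0.04 100 [[559.0, -273.0], [612.0, -223.0]]
side 0.05 191 [[557.0, -279.0], [610.0, -223.0]]
scene 0.01 0 
scene 0.02 14 [[567.0, -274.0], [586.0, -272.0]]
scene 0.03 83 [[566.0, -275.0], [618.0, -225.0]]
scene 0.04 90 [[564.0, -274.0], [617.0, -223.0]]
scene 0.05 119 [[570.0, -279.0], [614.0, -218.0]]
```

```bash
python3 -m handwheel '[[[0,0,0.04,0],[0,0,0.07,0],[0,0,0.09,0],[0,0,0.1,0],[-0.02,0,0.11,0],[-0.05,0,0.11,0],[-0.065,0,0.1,0],[-0.065,0,0.09,0],[-0.065,0,0.09,0]]]'
python3 tilt.py
```

```text
time_s: 43.2
eef_pos: [0.6113, -0.2456, 0.0135]
eef_rot: [-0.0, -0.015, 1.0, 0.0]
wrist_force: [0.7, -0.5, -0.8]
opening: 0.599
grasp_force: 65.7
side 0.01 107 [[573.0, -276.0], [646.0, -223.0]]
side 0.02 89 [[570.0, -273.0], [615.0, -223.0]]
side 0.03 103 [[570.0, -278.0], [620.0, -223.0]]
side 0.04 107 [[570.0, -279.0], [620.0, -222.0]]
side 0.05 149 [[571.0, -279.0], [619.0, -222.0]]
scene 0.01 133 [[579.0, -277.0], [647.0, -214.0]]
scene 0.02 83 [[575.0, -274.0], [626.0, -222.0]]
scene 0.03 59 [[585.0, -277.0], [624.0, -222.0]]
scene 0.04 69 [[618.0, -279.0], [623.0, -219.0]]
scene 0.05 110 [[616.0, -280.0], [623.0, -215.0]]
```

Nearly upright now. I'll release it and check everything.

```bash
python3 -m handwheel '[[[0,0,0,0],[0,0,0,0],[0,0,0,0],[0,0,0,0]]]' 64
python3 -m handwheel '[[[0,0,-0.3,0],[0,0,-0.6,0],[0,0,-0.8,0],[0,0,-0.8,0],[0,0,-0.8,0]]]'
python3 look.py | grep -E "scene|side|mid|top"; python3 -c "
from h import *
rel(.534,.364,.18,np.deg2rad(5.5))"
```

```text
time_s: 43.8
eef_pos: [0.6115, -0.2458, 0.0138]
eef_rot: [0.0, -0.015, 1.0, -0.0]
wrist_force: [-0.4, 0.3, -0.1]
opening: 0.749
grasp_force: 0.0
time_s: 44.42
eef_pos: [0.611, -0.2454, 0.1729]
eef_rot: [-0.0, -0.015, 1.0, 0.0]
wrist_force: [0.5, -0.2, -1.0]
opening: 0.751
grasp_force: 0.0
scene table z 0.0011
mid (321, 157) 78 [537.9 352.1  71.3  38.1] 48.2 z90 0.0489
mid (256, 162) 35 [354.6 220.   35.9   5.6] 77.7 z90 0.0484
mid (371, 198) 317 [751.2 205.7 108.1 107.6] 85.0 z90 0.046
mid (335, 229) 110 [700.3  45.4  37.2  69.7] 82.2 z90 0.0485
mid (260, 232) 451 [525.1 -56.6 111.6  53.9] 0.4 z90 0.0422
mid (169, 279) 91 [ 437.2 -295.4   34.7   20.5] 1.1 z90 0.0489
mid (238, 283) 79 [ 586.5 -229.2   41.3   20.5] 41.5 z90 0.0485
mid (240, 297) 137 [ 602.1 -247.8   51.3   53.4] 2.0 z90 0.0482
mid (214, 312) 95 [ 585.3 -321.6   45.3   24.5] 50.1 z90 0.0488
mid (217, 329) 161 [ 616.3 -346.7   73.3   38.1] 52.5 z90 0.0486
top (322, 148) 162 [525.7 362.1  54.1  58.8] 7.1 z90 0.0721
top (254, 153) 55 [343.6 232.5  24.9  51.8] 37.3 z90 0.0722
top (336, 216) 304 [702.   64.   52.2  57.8] 34.
[... 680 characters left out ...]
 -259.7   37.8   73.4] 47.2 z90 0.0481
mid (410, 251) 57 [ 625.1 -326.     9.    36.1] 15.0 z90 0.0487
mid (407, 264) 184 [ 590.4 -349.4   37.9   72.5] 50.0 z90 0.0479
mid (348, 288) 155 [ 436.3 -295.    36.2   20.7] 1.9 z90 0.0492
top (194, 168) 157 [525.7 364.1  55.3  57.1] 5.0 z90 0.0705
top (303, 179) 172 [702.9  63.9  57.6  52.1] 32.4 z90 0.0705
top (162, 206) 246 [328.4 221.2  56.9  52.3] 72.0 z90 0.0703
top (229, 225) 249 [392.7  22.8  51.2  51.2] 73.3 z90 0.0702
top (374, 233) 289 [ 601.9 -246.8   57.6   54.9] 1.4 z90 0.0738
top (410, 249) 323 [ 602.1 -335.1   57.6   54. ] 7.2 z90 0.0738
top (348, 270) 98 [ 450.5 -282.4   45.    14.4] 12.3 z90 0.0774
row [ 0.289  3.056 -0.035] -0.044
```

The carton was knocked to (525,-56), which is outside its tolerance. I'll put it back before going on.

```bash
python3 -c "
from h import *
rel(.5252,-.0563,-.0075,np.deg2rad(0.3))"
```

```text
row [0.394 0.955 0.898] 0.017
```

```bash
python3 -m handwheel '[[[0.2,0.4,0,0.017],[0.394,0.8,0,0.017],[0.394,0.955,0.0,0.017],[0.394,0.955,0.2,0.017],[0.394,0.955,0.5,0.017],[0.394,0.955,0.8,0.017],[0.394,0.955,0.898,0.017],[0.394,0.955,0.898,0.017]]]' 80
python3 -m handwheel '[[[0,0,0,0],[0,0,0,0],[0,0,0,0],[0,0,0,0],[0,0,0,0],[0,0,0,0]]]' 40
python3 -m handwheel '[[[0,0,-0.1,0],[0,0,-0.2,0],[-0.02,0.1,-0.2,0],[-0.03,0.2,-0.2,0],[-0.03,0.267,-0.2,0],[-0.03,0.267,-0.1,0],[-0.03,0.267,-0.03,0],[-0.03,0.267,0,0],[-0.03,0.267,0.004,0],[-0.03,0.267,0.004,0]]]'
python3 -m handwheel '[[[0,0,0,0],[0,0,0,0],[0,0,0,0],[0,0,0,0]]]' 80
python3 -m handwheel '[[[0,0,-0.3,0],[0,0,-0.6,0],[0,0,-0.9,0],[0,0,-0.9,0],[0,0,-0.9,0]]]'
python3 bk.py .53 -.003 .034 .05; python3 -c "
from h import *
rel(.534,.3635,.18,np.deg2rad(5.5))"
```

```text
time_s: 45.52
eef_pos: [0.5244, -0.0564, -0.0086]
eef_rot: [-0.003, -0.003, 1.0, 0.001]
wrist_force: [1.2, 0.2, 0.5]
opening: 0.938
grasp_force: 0.0
time_s: 46.28
eef_pos: [0.5279, -0.0576, -0.0046]
eef_rot: [0.001, -0.003, 1.0, -0.0]
wrist_force: [-0.9, 0.3, 7.2]
opening: 0.572
grasp_force: 63.8
time_s: 47.52
eef_pos: [0.5317, -0.0037, -0.0046]
eef_rot: [-0.001, -0.003, 1.0, 0.0]
wrist_force: [-15.0, 2.9, 25.5]
opening: 0.572
grasp_force: 66.5
time_s: 48.02
eef_pos: [0.5325, -0.0039, -0.007]
eef_rot: [-0.0, -0.003, 1.0, 0.0]
wrist_force: [-0.0, -0.2, -0.3]
opening: 0.937
grasp_force: 0.0
time_s: 48.65
eef_pos: [0.5322, -0.0037, 0.1729]
eef_rot: [-0.0, -0.003, 1.0, 0.0]
wrist_force: [-0.2, 0.0, -1.0]
opening: 0.936
grasp_force: 0.0
scene 568 [529.1  -4.6 112.   54.4] 0.2 z [0.0379 0.0405 0.0424]
side 494 [530.5  -4.9 113.   52.4] 1.0 z [0.0374 0.0393 0.0406]
row [-0.023  1.835 -0.042] -0.061
```

```bash
python3 -m handwheel '[[[0,0.4,0,0],[-0.012,0.9,0,0],[-0.012,0.917,0,0],[-0.012,0.917,0,0]]]' 70
python3 -m handwheel '[[[0,0.4,0,-0.061],[-0.012,0.9,0,-0.061],[-0.012,0.917,0,-0.061],[-0.012,0.917,0,-0.061],[-0.012,0.917,0,-0.061]]]'
python3 bk.py .526 .363;python3 -c "
from h import *
rel(.534,.364,.0285,np.deg2rad(5.5))"
```

```text
time_s: 49.25
eef_pos: [0.5322, 0.1833, 0.1711]
eef_rot: [-0.002, -0.005, 1.0, 0.0]
wrist_force: [0.2, -0.5, -1.1]
opening: 0.817
grasp_force: 0.0
time_s: 49.88
eef_pos: [0.535, 0.3617, 0.1715]
eef_rot: [-0.001, -0.048, 0.999, -0.001]
wrist_force: [-0.5, -0.5, 0.4]
opening: 0.819
grasp_force: 0.0
scene 167 [525.4 363.4  53.4  56.6] 5.6 z [0.066  0.0698 0.0719]
side 154 [527.1 364.5  57.3  56.6] 7.9 z [0.0652 0.0689 0.0703]
row [0.005 0.016 0.72 ] -0.001
```

```bash
python3 -m handwheel '[[[0,0.005,0.3,0],[0,0.005,0.6,0],[0,0.005,0.72,0],[0,0.005,0.72,0],[0,0.005,0.72,0]]]'
python3 -m handwheel '[[[0,0,0,0],[0,0,0,0],[0,0,0,0],[0,0,0,0],[0,0,0,0]]]' 45
python3 -m handwheel '[[[0,0,-0.1,0],[0,0,-0.3,0],[0,0,-0.5,0],[0,0,-0.5,0],[0,0,-0.5,0]]]'
python3 - <<'E'
from h import *
rel(.5764,-.1588,.128,np.deg2rad(1.8))
E
python3 bk.py .53 .363 .06 .2
```

```text
time_s: 50.6
eef_pos: [0.5369, 0.3636, 0.031]
eef_rot: [0.001, -0.048, 0.999, 0.0]
wrist_force: [0.3, 0.3, 0.3]
opening: 0.821
grasp_force: 0.0
time_s: 51.22
eef_pos: [0.5373, 0.3647, 0.032]
eef_rot: [0.002, -0.048, 0.999, 0.001]
wrist_force: [0.5, -1.3, 6.9]
opening: 0.593
grasp_force: 63.6
time_s: 51.85
eef_pos: [0.5349, 0.3639, 0.1295]
eef_rot: [-0.0, -0.048, 0.999, -0.0]
wrist_force: [-0.5, -0.1, -2.1]
opening: 0.591
grasp_force: 62.7
row [ 0.046 -2.621  0.008] 0.044
scene 545 [523.8 360.2  53.9 110.6] 4.3 z [0.1075 0.1455 0.1792]
side 799 [521.7 362.4  57.3 118.5] 8.6 z [0.1065 0.149  0.1869]
```

```bash
python3 -m handwheel '[[[0.005,-0.28,0,0],[0.01,-0.56,0,0],[0.015,-0.84,0,0],[0.015,-0.874,0,0]]]'
python3 -m handwheel '[[[0.005,-0.28,0,0],[0.01,-0.56,0,0],[0.015,-0.84,0,0],[0.015,-0.874,0,0]]]'
python3 -m handwheel '[[[0.005,-0.28,0,0.044],[0.01,-0.56,0,0.044],[0.015,-0.84,0,0.044],[0.015,-0.874,0,0.044],[0.015,-0.874,0,0.044],[0.015,-0.874,0,0.044]]]'
python3 -c "
from h import *
rel(.5764,-.1588,.128,np.deg2rad(1.8)); T=tool(); P=cloud(shot('side')); z=P[...,2]; p=P[(abs(P[...,0]-T[0,3])<.06)&(abs(P[...,1]-T[1,3])<.04)&(z>.08)&(z<.16)]; print(rect(p),p[:,2].min())"
```

```text
time_s: 52.45
eef_pos: [0.5486, 0.1863, 0.1278]
eef_rot: [-0.001, -0.046, 0.999, -0.0]
wrist_force: [-0.7, 1.0, -1.5]
opening: 0.596
grasp_force: 63.0
time_s: 52.95
eef_pos: [0.563, 0.0129, 0.1284]
eef_rot: [-0.001, -0.046, 0.999, -0.0]
wrist_force: [-0.1, 0.8, -0.3]
opening: 0.593
grasp_force: 63.2
time_s: 53.7
eef_pos: [0.5769, -0.1566, 0.1288]
eef_rot: [-0.001, -0.016, 1.0, 0.001]
wrist_force: [-0.4, 1.4, -1.2]
opening: 0.593
grasp_force: 63.3
row [ 0.003 -0.011  0.004] 0.001
(array([ 559.4, -163.5,   51.1,   76.7]), 20.2) 0.09568047657561046
```

```bash
python3 -m handwheel '[[[0,0,0.2,0],[0,0,0.4,0],[0,0,0.45,0],[0,0,0.45,0],[-0.1,0,0.45,0],[-0.17,0,0.45,0],[-0.22,0,0.45,0],[-0.22,0,0.45,0]]]'
python3 -m handwheel '[[[-0.06,0,-0.012,0],[-0.12,0,-0.012,0],[-0.18,0,0,0],[-0.22,0,0.012,0],[-0.22,0,0.012,0]]]'
python3 -m handwheel '[[[0,0,-0.08,0],[0,0,-0.08,0],[0.15,0,-0.08,0],[0.3,0,-0.08,0],[0.4,0,-0.08,0],[0.4,0,0,0],[0.4,0,0.01,0],[0.4,0,0.01,0]]]'
python3 - <<'E'
from h import *
T=tool(); P=cloud(shot('wrist')); L=(P-T[:3,3])@T[:3,:3]
m=(abs(L[...,1])<.022)&(L[...,0]>-.03)&(L[...,0]<.09)&(P[...,2]>.01)&(P[...,2]<.1); p=P[m]
for x0 in np.arange(.5,.64,.012):
    q=p[abs(p[:,0]-x0)<.006]; print(round(x0,3),len(q),np.median(q[:,2]).round(3) if len(q) else"",end=" | ")
E
```

```text
time_s: 54.75
eef_pos: [0.6218, -0.1575, 0.0399]
eef_rot: [0.0, -0.016, 1.0, -0.0]
wrist_force: [-0.5, 0.2, -1.2]
opening: 0.593
grasp_force: 63.4
time_s: 55.38
eef_pos: [0.6635, -0.156, 0.0366]
eef_rot: [-0.002, -0.015, 1.0, 0.0]
wrist_force: [-4.6, -0.5, 1.8]
opening: 0.593
grasp_force: 62.2
time_s: 56.38
eef_pos: [0.5856, -0.1585, 0.0344]
eef_rot: [-0.0, -0.015, 1.0, 0.0]
wrist_force: [-0.0, 0.2, -1.0]
opening: 0.595
grasp_force: 62.6
0.5 0  | 0.512 925 0.037 | 0.524 2713 0.051 | 0.536 3850 0.071 | 0.548 4008 0.089 | 0.56 1919 0.086 | 0.572 1507 0.079 | 0.584 1188 0.072 | 0.596 316 0.067 | 0.608 0  | 0.62 0  | 0.632 0  |
```

```bash
python3 -m handwheel '[[[-0.055,0,0.031,0],[-0.097,0,0.066,0],[-0.132,0,0.108,0],[-0.16,0,0.155,0],[-0.175,0,0.19,0],[-0.175,0,0.19,0],[-0.175,0,0.19,0]]]'
python3 -m handwheel '[[[0,0,0,0],[0,0,0,0],[0,0,0,0],[0.1,0,-0.02,0],[0.225,0,-0.02,0],[0.225,0,-0.02,0],[0.225,0,-0.02,0]]]' 64
python3 lie.py .597 -.158
```

```text
time_s: 57.3
eef_pos: [0.626, -0.1587, 0.0011]
eef_rot: [0.005, -0.015, 1.0, -0.002]
wrist_force: [6.3, 2.3, 12.6]
opening: 0.594
grasp_force: 79.7
time_s: 58.18
eef_pos: [0.5758, -0.1591, 0.001]
eef_rot: [0.0, -0.015, 1.0, -0.0]
wrist_force: [-0.1, 0.7, 0.5]
opening: 0.754
grasp_force: 0.0
side [ 574.7 -151.9   71.8   50.3] 52.3 [0.049 0.055 0.061]
scene [ 597.7 -156.3   63.5   65.2] 89.8 [0.05  0.057 0.059]
wrist [ 583.3 -158.6   53.2   50.6] 89.9 [0.055 0.056 0.057]
```

```bash
python3 -m handwheel '[[[0,0,0,0],[0,0,0,0],[0,0,0,0],[0,0,0,0],[0,0,0,0],[-0.025,0,0,0],[-0.05,0,0,0],[-0.05,0,0,0]]]' 45
python3 -m handwheel '[[[-0.04,0,-0.063,0],[-0.098,0,-0.115,0],[-0.168,0,-0.152,0],[-0.244,0,-0.169,0],[-0.322,0,-0.166,0],[-0.372,0,-0.152,0],[-0.41,0,-0.14,0],[-0.44,0,-0.13,0],[-0.45,0,-0.125,0],[-0.45,0,-0.125,0]]]'
python3 -m handwheel '[[[0,0,-0.1,0],[0,0,-0.17,0],[0.15,0,-0.17,0],[0.3,0,-0.17,0],[0.395,0,-0.17,0],[0.395,0,-0.1,0],[0.395,0,-0.05,0],[0.395,0,-0.03,0],[0.395,0,-0.03,0]]]'
python3 tilt.py
```

```text
time_s: 59.32
eef_pos: [0.5848, -0.1587, 0.0012]
eef_rot: [-0.0, -0.015, 1.0, -0.0]
wrist_force: [-2.1, -1.0, 6.2]
opening: 0.605
grasp_force: 62.6
time_s: 60.58
eef_pos: [0.6731, -0.1553, 0.0256]
eef_rot: [-0.003, -0.016, 1.0, 0.001]
wrist_force: [-5.5, 0.5, 6.0]
opening: 0.602
grasp_force: 66.3
time_s: 61.7
eef_pos: [0.5961, -0.158, 0.0311]
eef_rot: [-0.0, -0.015, 1.0, 0.0]
wrist_force: [-0.0, 0.7, -0.8]
opening: 0.602
grasp_force: 65.3
side 0.01 2 [[564.0, -148.0], [565.0, -143.0]]
side 0.02 38 [[559.0, -185.0], [602.0, -136.0]]
side 0.03 55 [[558.0, -185.0], [614.0, -135.0]]
side 0.04 56 [[556.0, -186.0], [607.0, -135.0]]
side 0.05 106 [[554.0, -192.0], [606.0, -135.0]]
scene 0.01 0 
scene 0.02 13 [[563.0, -187.0], [602.0, -184.0]]
scene 0.03 86 [[560.0, -187.0], [613.0, -138.0]]
scene 0.04 85 [[559.0, -187.0], [612.0, -135.0]]
scene 0.05 121 [[557.0, -191.0], [610.0, -131.0]]
```

Same tilt as the last one, so the same set-down and release.

```bash
python3 -m handwheel '[[[0,0,0.04,0],[0,0,0.07,0],[0,0,0.09,0],[0,0,0.1,0],[-0.02,0,0.11,0],[-0.05,0,0.11,0],[-0.065,0,0.1,0],[-0.065,0,0.09,0],[-0.065,0,0.09,0]]]'
python3 tilt.py
python3 -m handwheel '[[[0,0,0,0],[0,0,0,0],[0,0,0,0],[0,0,0,0]]]' 64
python3 -m handwheel '[[[0,0,-0.3,0],[0,0,-0.6,0],[0,0,-0.9,0],[0,0,-0.95,0],[0,0,-0.95,0]]]'
python3 look.py | grep -E "scene|side|mid|top|red"; python3 -c "
from h import *
c=shot('scene','s7'); rel(.436,-.35,.2,np.deg2rad(1.8))"
```

```text
time_s: 62.92
eef_pos: [0.6089, -0.1578, 0.0138]
eef_rot: [-0.0, -0.015, 1.0, 0.0]
wrist_force: [0.3, 0.6, -1.6]
opening: 0.601
grasp_force: 65.9
side 0.01 61 [[568.0, -186.0], [644.0, -137.0]]
side 0.02 54 [[568.0, -185.0], [619.0, -136.0]]
side 0.03 45 [[567.0, -191.0], [617.0, -133.0]]
side 0.04 67 [[568.0, -191.0], [617.0, -135.0]]
side 0.05 133 [[570.0, -191.0], [615.0, -134.0]]
scene 0.01 101 [[602.0, -191.0], [644.0, -126.0]]
scene 0.02 71 [[571.0, -186.0], [621.0, -134.0]]
scene 0.03 73 [[569.0, -189.0], [620.0, -133.0]]
scene 0.04 60 [[568.0, -192.0], [621.0, -133.0]]
scene 0.05 93 [[569.0, -191.0], [620.0, -130.0]]
time_s: 63.52
eef_pos: [0.609, -0.1578, 0.0139]
eef_rot: [0.0, -0.015, 1.0, -0.0]
wrist_force: [-0.4, 0.6, 0.8]
opening: 0.749
grasp_force: 0.0
time_s: 64.15
eef_pos: [0.6093, -0.1579, 0.2045]
eef_rot: [0.001, -0.015, 1.0, -0.0]
wrist_force: [0.8, 0.7, -0.1]
opening: 0.754
grasp_force: 0.0
scene table z 0.0011
mid (371, 198) 315 [750.2 205.4 106.6 108.5] 20.7 z90 0.0458
mid (229, 203) 83 [395.5   1.7  52.6  18.5] 5.5 z90 0.0486
mid (268, 220) 522 [529.7  -5.7 112
[... 1641 characters left out ...]
0 0.049
mid (407, 264) 181 [ 590.1 -348.7   39.4   73. ] 48.9 z90 0.0483
mid (348, 288) 152 [ 435.6 -297.4   20.7   36.9] 81.9 z90 0.0493
top (303, 179) 168 [703.2  63.7  57.6  51.4] 35.8 z90 0.0704
top (161, 206) 247 [328.3 220.4  56.1  52.2] 72.4 z90 0.0703
top (342, 220) 255 [ 596.  -159.1   57.3   54.4] 2.2 z90 0.0739
top (229, 225) 250 [392.2  22.2  51.7  51.7] 36.6 z90 0.0705
top (374, 234) 287 [ 598.6 -247.4   55.8   54.2] 5.2 z90 0.0739
top (410, 249) 320 [ 601.5 -335.3   58.2   53.9] 7.0 z90 0.074
top (348, 270) 92 [ 450.3 -282.    45.6   13.9] 14.1 z90 0.0772
red (340, 238) 149 [ 432.9 -264.4   24.6   14.6] 73.6 z [0.123 0.164] [ 0.432 -0.267  0.146]
row [ 0.888 -0.937  0.008] -0.0
```

View pics/s7.png

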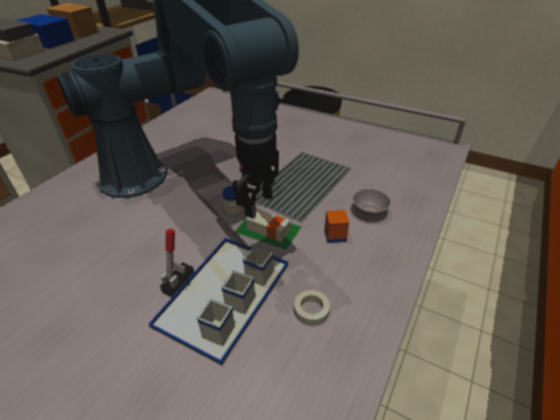

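The scene view shows three beakers standing mouth-up in the tray at (259,263), (238,290) and (215,320). The carton is on the green mat at (265,226). The measured tops are at 74 mm, as they should be. Now the lever.

```bash
python3 -m handwheel '[[[0.3,-0.26,0,0],[0.6,-0.52,0,0],[0.9,-0.783,0,0],[0.9,-0.783,0,0],[0.9,-0.783,0,0],[0.9,-0.783,0.2,0],[0.9,-0.783,0.425,0],[0.9,-0.783,0.425,0]]]' 0
python3 -m handwheel '[[[0,0.08,0,0],[0,0.148,0,0],[0,0.2,0.014,0],[0,0.245,0.029,0],[0,0.29,0.05,0],[0,0.333,0.076,0],[0,0.375,0.11,0],[0,0.41,0.14,0]]]'
python3 - <<'E'
from h import *
rel(.434,-.32,.1195)
for f in("side","scene"):
    c=shot(f); P=cloud(c)
    for uv,k,p in blobs(P,seg(c,"red")&(P[...,2]<.25)&(abs(P[...,0]-.434)<.06)&(abs(P[...,1]+.25)<.15),10): print(f,uv,k,p.mean(0).round(3),np.percentile(p[:,2],[5,95]).round(3))
E
```

```text
time_s: 65.3
eef_pos: [0.4317, -0.3162, 0.1142]
eef_rot: [-0.003, -0.016, 1.0, 0.004]
wrist_force: [-0.1, 0.5, 0.5]
opening: -0.001
grasp_force: 0.0
time_s: 66.3
eef_pos: [0.4312, -0.2373, 0.0902]
eef_rot: [-0.0, -0.015, 1.0, 0.0]
wrist_force: [1.2, -0.3, 1.1]
opening: 0.003
grasp_force: 0.5
row [-0.001 -0.414 -0.147] 0
side (316, 238) 25 [ 0.429 -0.213  0.123] [0.115 0.128]
scene (185, 236) 98 [ 0.439 -0.22   0.114] [0.097 0.128]
```

```bash
python3 -m handwheel '[[[0,0.035,0.04,0],[0,0.063,0.078,0],[0,0.09,0.12,0],[0,0.109,0.167,0],[0,0.122,0.205,0],[0,0.132,0.239,0],[0,0.14,0.28,0],[0,0.143,0.313,0],[0,0.143,0.335,0],[0,0.143,0.335,0]]]'
python3 - <<'E'
from h import *
for f in("side","scene"):
    c=shot(f); P=cloud(c)
    for uv,k,p in blobs(P,seg(c,"red")&(P[...,2]<.25)&(abs(P[...,0]-.434)<.06)&(abs(P[...,1]+.25)<.15),10): print(f,uv,k,p.mean(0).round(3),np.percentile(p[:,2],[5,95]).round(3))
E
```

```text
time_s: 67.65
eef_pos: [0.4309, -0.2097, 0.0294]
eef_rot: [-0.001, -0.016, 1.0, 0.0]
wrist_force: [-22.4, 14.9, 67.7]
opening: 0.002
grasp_force: 34.0
side (303, 263) 18 [ 0.427 -0.182  0.045] [0.042 0.047]
scene (198, 248) 65 [ 0.439 -0.19   0.045] [0.04  0.049]
```

```bash
python3 -m handwheel '[[[0,0,-0.05,0],[0,0,-0.2,0],[0,0,-0.5,0],[0,0,-0.8,0],[0,0,-0.8,0],[0,0,-0.8,0],[0,0,-0.8,0]]]'
python3 look.py | grep -E "scene|side|mid|top|red|low"; python3 -c "
from h import *
c=shot('side','s8')"
```

```text
time_s: 68.62
eef_pos: [0.4295, -0.2086, 0.182]
eef_rot: [-0.001, -0.015, 1.0, 0.001]
wrist_force: [-0.5, -0.2, -0.8]
opening: -0.002
grasp_force: 0.0
scene table z 0.0011
low (249, 168) 117 [335.5 203.1  72.1  39.3] 28.5 z90 0.0296
low (371, 200) 345 [743.7 227.5  91.5  54.8] 14.1 z90 0.0292
low (232, 208) 126 [403.    9.9  60.1  35.9] 40.3 z90 0.0304
low (369, 213) 54 [764.  170.6  80.5  24.4] 21.2 z90 0.0309
low (267, 229) 258 [538.8 -25.1 120.5  49.4] 25.1 z90 0.0299
low (334, 235) 147 [703.   62.1  52.9  53.8] 33.8 z90 0.0296
low (205, 298) 1353 [ 531.7 -247.1  231.4  302.1] 1.7 z90 0.0277
low (258, 261) 39 [ 583.6 -136.8   24.1    8.1] 13.6 z90 0.0304
low (261, 276) 143 [ 609.3 -170.9   72.9   37.3] 47.2 z90 0.0299
low (237, 287) 65 [ 583.  -227.9   27.8   13.4] 33.6 z90 0.03
low (240, 303) 174 [ 612.9 -260.2   72.7   38.1] 49.8 z90 0.0303
low (311, 306) 736 [ 752.  -188.3   77.5   79.5] 27.7 z90 0.027
low (215, 316) 81 [ 584.3 -317.6   32.6   16.6] 42.1 z90 0.0306
low (218, 334) 213 [ 616.1 -347.2   73.4   38.1] 51.1 z90 0.0298
mid (249, 163) 92 [336.7 206.   70.5  39. ] 32.2 
[... 2389 characters left out ...]
 598.6 -248.2   54.8   51.9] 5.6 z90 0.0483
mid (410, 251) 59 [ 625.3 -326.6    9.8   37.1] 17.7 z90 0.0485
mid (329, 276) 634 [ 445.8 -236.5  140.6   51. ] 87.9 z90 0.048
mid (407, 264) 191 [ 590.  -348.7   38.1   72.5] 48.9 z90 0.0484
top (299, 180) 89 [698.7  66.2  55.8  43.2] 33.5 z90 0.0704
top (161, 206) 246 [328.1 220.4  57.8  52.1] 72.3 z90 0.0703
top (342, 220) 255 [ 596.7 -159.5   57.1   55.1] 3.3 z90 0.0738
top (229, 225) 247 [392.2  23.   52.2  50.2] 47.9 z90 0.0702
top (374, 234) 290 [ 599.3 -247.6   55.8   54.2] 6.4 z90 0.0738
top (410, 249) 323 [ 601.4 -335.1   58.    54.1] 6.3 z90 0.074
red (312, 266) 54 [ 430.9 -204.    13.1   27.6] 4.6 z [0.045 0.048] [ 0.431 -0.204  0.047]
```

View pics/s8.png

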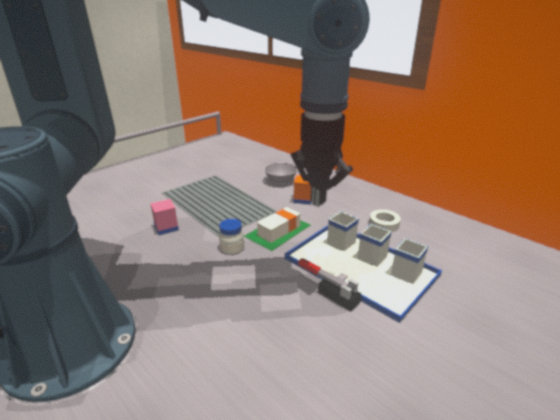

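The side view shows the lever lying level at (320,270), with its top at 47-48 mm. The three beakers stand mouth-up in the tray, the carton is on the green mat and the bystanders haven't moved.

```bash
python3 -c "
from bench import ctrl
print(ctrl.hand_in())"
```

```text
the job is handed in; nothing more can be done
None
```

The job is handed in, with no verdict returned: the carton lies flat on the green mat (put back once after it was knocked off), all three beakers stand mouth-up on the tray, the clamp lever is fully down, and the jar, bowl and tape have not moved.

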